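# Plug the flat nozzle into the bench dust port past its sprung lid

### The arm

A 6-joint arm with a two-finger parallel gripper is mounted at the origin on the work surface. World frame = base frame: x ahead of the robot, y to its left, z up, the work surface at z = 0. Lengths are in m, angles in rad, forces in N, time in s.
With the tool pointing down it reaches from about 0.3 to 0.875 m from the base axis. Payload 6.4 kg.
Tool frame: the origin (TCP) lies between the finger pads; the fingertips stand 11 mm ahead of it and the grasp point (between the pads) lies 8 mm behind it (ctrl.tcp_to_tips is the y of the fingertips in the tool frame, in m); y points along the fingers, x is the direction in which the jaws open and shut, and the axes are right-handed (so a half turn about y gives the same grasp; the last joint's range is limited). The gripper opens to 85 mm and grips with 20 to 120 N. Pads are 22 mm wide; open, the fingers measure 114 mm over their backs; the gripper's body (76 mm by 85 mm) begins 54 mm behind the grasp point. The pads swing forward as they close: fully open they stand 13 mm farther back than shut.
Start: joints at [-1.374, 0.181, 1.607, -0, 1.354, -0.206], TCP at [0.225, -0.529, 0.242] pointing down, gripper open.
Joint ranges: [-2.99, 2.99], [-0.89, 2.07], [0.3, 2.58], [-1.14, 4.28], [0, 2.63], [-3.12, 3.12]. Speed limits (rad/s): [2.57, 2.57, 3.01, 3.14, 3.14, 3.14].

### API

Orientations are given as a unit quaternion [w, x, y, z].
In Python, from bench import ctrl gives the robot as it stands.
- The arm moves only by the tool apply_moves, never from a script. Its argument "plan" is text: rows parted by semicolons, each of 7 numbers parted by spaces: the shift along the tool's x, y, z each as a share of 0.05 m, from -1 to 1, then the turn, a rotation vector about the tool's x, y, z each as a share of 0.12 rad, from -1 to 1, then the opening, from 0 (shut) to 1 (fully open). In form: dx dy dz wx wy wz claw; .... A call has exactly 5 rows; each row shifts and turns the commanded pose from where the row before left it, along the tool's axes as they then stand; what a row does not reach is not made up. A row lasts 1/10 s, in which the tool goes at most 50 mm and 8.59 degrees, less where a joint would pass 70% of its speed; a pose out of reach is approached as far as the arm can. A call with a number of a shift or a turn outside -1 to 1 is refused whole. A call with a gripper value outside its range is refused whole. The fingers move at their own pace and stop on an object; the grip force is fixed at half the most. Time passes only in rows, so rows that do not move let the fingers close, or fill a call up. It gives the time, the measured TCP pose, the force and the opening at its end, in the units of the state.
- ctrl.get_obs(): the state, without advancing time (a new reading comes with each control period).
- ctrl.camera(name): name is "scene" or "top"; returns the picture (480x640x3 uint8, red, green, blue); there is no depth.
- ctrl.get_calibration(name): a dict with "intrinsics" (3x3 intrinsics, pixels), "R" (3x3) and "t" (3): a world point X has camera coordinates R X + t. Camera axes: x right, y down, z forward; pixel columns grow to the right and rows downward; lengths in m; the calibration is good to about 2 mm. A picture is of the moment at which its call begins. get_calibration takes no time and is no camera call.
- ctrl.hand_in(): hands the job in, once; it reports no verdict.
Trained networks look in the newest picture that a camera, given by its name, has taken for a name from the list of things; names that differ only in an ending like _2 or _b are one class to them, and where a whole thing is asked for, a point or a joint stands for the part that bears it (a point fixed in the world has none). Each returns a list of dicts, best first, with "score" (0 to 1); they miss things now and then, are a little off and sometimes report something else, mostly with a low value. They report only what shows in the picture. A call takes as long as a camera call. They do not tell look-alikes from the thing itself.
- ctrl.recognise(camera, target): "point" ([x, y, z] in m, in world coordinates, good to about 4 mm: the middle of the surface that is visible of it).
The state is a dict: "time_s": time; "q": joint angles; "dq": joint speeds; "joint_efforts": joint torques, N m; "eef_pos": TCP position; "eef_rot": TCP orientation; "wrist_force": force on the tool from outside, world axes, zero at the start; "torque": the same for the moment, N m; "opening": opening from 0.0 (shut) to 1.0 (fully open).
Only numpy, scipy, OpenCV 4.12 (cv2) and the standard library are available. Lean on these libraries where they do the work, as an engineer would, in place of code of your own. Each camera call takes 0.05 s, during which the arm holds its last target.

### The job

Take the wide flat nozzle out of the nozzle rack and plug it into the dust port on the carving bench: lift the port's sprung lid by its lip with the nozzle's collar and keep it pushed back with the nozzle while you lower the spigot into the mouth. Bearing down only lightly, turn the nozzle until its two bayonet lugs drop through their slots and the collar lies on the port, turn it some 30 degrees more to lock it so that the lid cannot tip it, and let go. Force nothing (at most 35 N on the port, 15 N on its lid) and leave the other nozzles, the carved head and the mallet as they are.

Things in the scene. Friction and masses are not known exactly. Their poses are not given: they have to be found in the camera images.
- nozzle: Wide flat (fishtail) black plastic nozzle, 0.10-0.20 kg, upright in one of the rack's holes. Origin: centre of the spigot's lower end, z up its axis. Heights above it: round spigot 32 mm diameter from 0 to 30 mm (lowest 8 mm taper to 27.6); collar 30 to 34, 50 mm diameter; neck 34 to 108, 25 mm diameter; flat head 108 to 155, widening until 132.
- nozzle_head (a point): Centre of the nozzle's flat head, 138 mm above the spigot's lower end, 17 mm below the top: the place to grip. The head is 26 mm thick along the nozzle's x and 80 mm wide along its y; its two flat faces run from height 111 to 155 mm. Same axes as the nozzle.
- nozzle_collar (a point): Point on the nozzle's axis at the underside of the collar, 30 mm above the spigot's lower end. Two bayonet lugs stand out of the spigot on the nozzle's +x and -x sides, to 21 mm from its axis: each 8 mm wide, 8 mm high, from 12.8 to 20.8 mm above the spigot's lower end.
- port: Bench dust port: fixed grey metal box with a sprung aluminium lid on top. Origin on the bench under the mouth's centre; x from the lip side (front, towards the robot) to the hinge side, y along the hinge, z up. Box from x -30 to +46 mm, y -37 to +37, top at z 52; foot plate 4 mm thick, y -56 to +56; behind it a 40 mm duct elbow out to x +106.
- port_mouth (a point): Centre of the mouth at the box top, 52 mm above the bench: a bayonet ring 8 mm thick, 34.4 mm bore, with two opposite 11.5 mm wide slots for the lugs and free space 36 mm deep. The ring is clamped with its slots up to 0.5 rad either way off the port's x line, an angle not reported. Off the slots the lugs land on the ring, 17 mm short of home. Once home, 0.4 rad more either way locks.
- port_hinge (a point): Middle of the lid's hinge axis, 32 mm behind the mouth's centre (port +x) and 2.5 mm above the box top.
- port_lid (a joint): Lid angle, rad: 0 shut (level on the box); grows as the lip swings up and away to the hinge side; 1.57 upright, stop at 1.75. A spring always shuts it, about 0.06 N m at 0 and 0.15 N m at 1.4; nothing else holds it open. With the nozzle home it leans on the nozzle at about 1.3 to 1.4.
- lid_lip (a point): Middle of the lip's front edge, on the lid's underside, 76 mm from the hinge axis. Lid: 4 mm plate, 60 mm wide, its last 20 mm (the lip) 40 mm wide. Shut, its underside is 0.5 mm above the box top and the lip juts 14 mm out in front of the box, nothing below it but the bench: the collar fits under it, with the neck in front of the lip and the spigot hanging in front of the box.
- rack: Fixed wooden rack, 70 x 290 x 42 mm high, origin at the centre of its underside, three 43.5 mm holes along its y at -100, 0 and +100 mm; each nozzle's collar rests on its top.
- crevice_nozzle: Bystander in the rack: narrow crevice nozzle with the same spigot and collar, tapering to a 16 x 34 mm slot, 150 mm from the spigot's end (origin) to its top.
- brush_nozzle: Bystander in the rack: round brush nozzle with the same spigot and collar, 54 mm round head, 135 mm from the spigot's end (origin) to its top.
- carved_head: Bystander: carved wooden puppet head, 170 mm tall, about 120 mm across, origin at the centre of its foot.
- mallet: Bystander: round carver's mallet standing on its head, 80 mm diameter, 210 mm tall, origin at the centre of its foot.
Things that resemble listed ones, but are neither listed nor needed, are in the scene too. What is shaped like the nozzle but orange or red is not meant.

How it is judged:
On the way, in this order (a step that is already met when the one before it is completed fails the run):
1. the nozzle lifts the lid well open (value of joint port_lid above 0.7 rad and contact force between nozzle and port_lid above 0.2 N), for 0.1 s.
2. the spigot enters the mouth while the nozzle keeps the lid back (z of nozzle in the frame of port_mouth below -0.006 m and horizontal distance between nozzle and port_mouth below 0.006 m and value of joint port_lid above 1 rad), for 0.1 s.
At the end, for the whole second after the job is handed in: The nozzle stands in the port, held by its lugs: upright within 0.08 rad, its collar within 2 mm of the box top and 4 mm of the mouth's centre, at rest and released, with the lid held open by it (over 1.0 rad) (z of nozzle_collar in the frame of port_mouth below 0.002 m and horizontal distance between nozzle_collar and port_mouth below 0.004 m and angle between nozzle's own z axis and vertical below 0.08 rad and value of joint port_lid above 1 rad and linear speed of nozzle below 0.01 m/s); the robot touches nothing.
It fails at once if the port is pressed with more than 35 N (contact force between anything else and port above 35 N).
It fails at once if the lid is pressed with more than 15 N (contact force between anything else and port_lid above 15 N).
It fails at once if a bystander is disturbed (distance of any of crevice_nozzle, brush_nozzle, carved_head, mallet from where it was at the start of the episode above 0.015 m).
It also fails if it takes over 72 s, if anything falls off the work surface, if the arm or the gripper's body presses on something with over 40 N, if the wrist force passes 120 N, or if a joint passes its speed limit or range.

## Working session

There is one attempt and no reset: what is moved stays moved. The work goes in short steps, Python scripts to look and compute and a tool call to move; the robot and the scene stay as the last step left them, time stands still between calls to the robot, and variables do not carry over. Pictures are saved under pics/ and viewed, and the job is handed in when it is done.

Besides the shell and the picture viewer there is one more tool, called after ">>>" as name(argument=value, ...), one argument or row to a line, values as JSON. apply_moves: Moves the arm, as the interface text tells. Shift numbers are shares of 0.05 m and turn numbers shares of 0.12 rad, none past 1 either way. Its arguments: {"type":"object","properties":{"plan":{"type":"string"}},"required":["plan"]}

```bash
ls; mkdir -p pics; python3 - <<'E'
from bench import ctrl
import cv2,numpy as np
for n in("scene","top"):
    im=ctrl.camera(n);cv2.imwrite(f"pics/{n}0.png",im[:,:,::-1]);c=ctrl.get_calibration(n)
    print(n,{k:np.round(v,4).tolist() for k,v in c.items()})
    for t in("nozzle","port","port_lid","rack","crevice_nozzle","brush_nozzle","carved_head","mallet","lid_lip","nozzle_head"):
        try:print(t,[(np.round(d["point"],3).tolist(),round(d["score"],2)) for d in ctrl.recognise(n,t)])
        except Exception as e:print(t,e)
o=ctrl.get_obs();print(o,ctrl.tcp_to_tips)
E
```

```text
pics
scene {'intrinsics': [[465.8401, 0.0, 316.1718], [0.0, 465.8401, 236.094], [0.0, 0.0, 1.0]], 'R': [[0.6938, 0.7202, -0.0056], [0.5962, -0.5787, -0.5565], [-0.404, 0.3827, -0.8309]], 't': [-0.4194, -0.2918, 1.5378]}
nozzle [([0.587, 0.3, 0.146], 0.77), ([0.599, 0.429, 0.108], 0.73)]
port [([0.566, -0.204, 0.045], 0.76)]
port_lid [([0.538, -0.192, 0.054], 0.96)]
rack [([0.608, 0.182, 0.038], 0.72)]
crevice_nozzle [([0.592, 0.107, 0.1], 0.81)]
brush_nozzle [([0.589, 0.203, 0.12], 0.96)]
carved_head [([0.62, -0.41, 0.14], 0.78)]
mallet [([0.762, 0.062, 0.104], 0.65)]
lid_lip [([0.532, -0.194, 0.061], 0.58), ([0.591, 0.204, 0.119], 0.44)]
nozzle_head [([0.591, 0.3, 0.147], 0.92), ([0.601, 0.428, 0.112], 0.89), ([0.453, 0.44, 0.099], 0.88)]
top {'intrinsics': [[443.7209, 0.0, 327.7711], [0.0, 443.7209, 236.9737], [0.0, 0.0, 1.0]], 'R': [[0.0162, -0.9999, -0.0059], [-0.9791, -0.0146, -0.2028], [0.2027, 0.0091, -0.9792]], 't': [-0.0021, 0.6143, 0.9652]}
nozzle [([0.584, 0.308, 0.162], 0.87), ([0.588, 0.431, 0.148], 0.61), ([0.443, 0.44, 0.148], 0.61)]
port [([0.555, -0.189, 0.05], 0.62)
[... 421 characters left out ...]
9], 0.69), ([0.442, 0.437, 0.151], 0.61)]
{'time_s': 1.1, 'q': array([-1.37428320e+00,  1.80782836e-01,  1.60702491e+00,  5.40147113e-05,
        1.35379236e+00, -2.06310509e-01]), 'dq': array([-0.0014163 ,  0.00052901,  0.00093821,  0.00055795,  0.00065296,
        0.00035343]), 'joint_efforts': array([-2.75568011e-03, -4.44859099e+01, -3.51688206e+01, -3.47114392e-04,
        8.49680837e-04, -2.04906888e-05]), 'eef_pos': array([ 0.22543762, -0.5289734 ,  0.24228606]), 'eef_rot': array([ 0.58993169, -0.5899017 ,  0.38985819, -0.38988098]), 'wrist_force': array([-0.15858873,  0.4607624 ,  0.45535873]), 'torque': array([0.00559203, 0.07279075, 0.00260266]), 'opening': 1.001362333392357} 0.011
```

View pics/scene0.png

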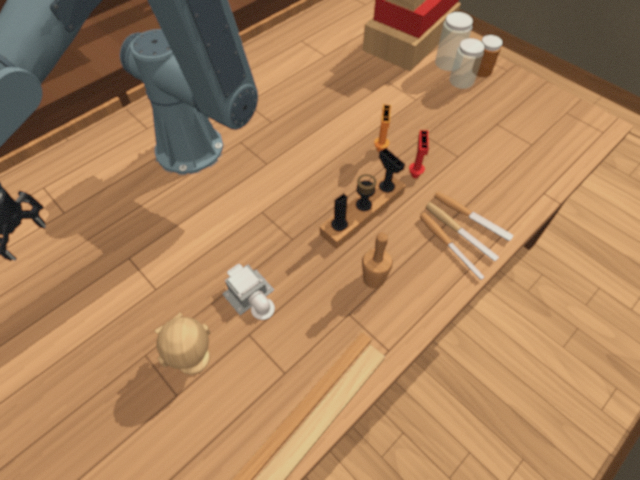

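View pics/top0.png

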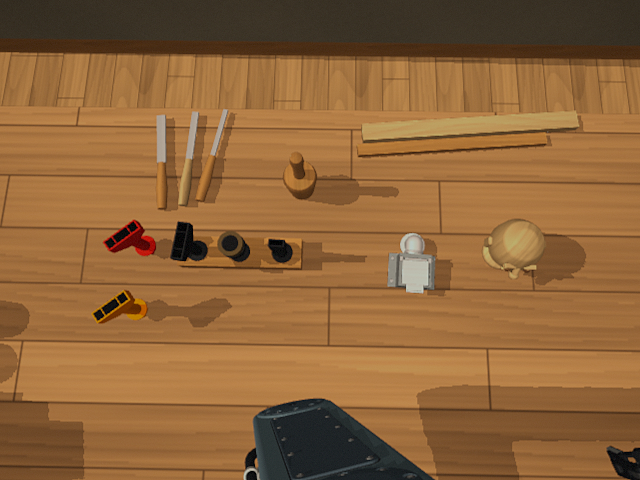

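The black fishtail stands at scene (390,162) and top (183,240). The port is at scene (246,288) and top (412,268). The red and orange look-alikes stand apart from the rack. I'll zoom in to measure the poses.

```bash
python3 - <<'E'
import cv2,numpy as np
s=cv2.imread("pics/scene0.png");t=cv2.imread("pics/top0.png")
def z(im,x,y,w,h,f,n):
    c=cv2.resize(im[y:y+h,x:x+w],None,fx=f,fy=f,interpolation=cv2.INTER_CUBIC)
    for i in range(0,w,10):
        cv2.line(c,(i*f,0),(i*f,4 if i%50 else 12),(0,0,255),1)
        if i%20==0: cv2.putText(c,str(x+i),(i*f,22),0,.4,(0,0,255),1)
    for i in range(0,h,10):
        cv2.line(c,(0,i*f),(4,i*f),(0,0,255),1)
        if i%20==0: cv2.putText(c,str(y+i),(6,i*f+4),0,.4,(0,0,255),1)
    return c
cv2.imwrite("pics/zp.png",np.hstack([z(s,210,250,80,80,5,0),z(t,375,225,80,80,5,0)]))
cv2.imwrite("pics/zn.png",np.hstack([z(s,320,140,100,110,4,0),z(t,160,200,100,110,4,0)]))
for n in("pics/zp.png",): pass
E
```

```text
(no output)
```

View pics/zp.png

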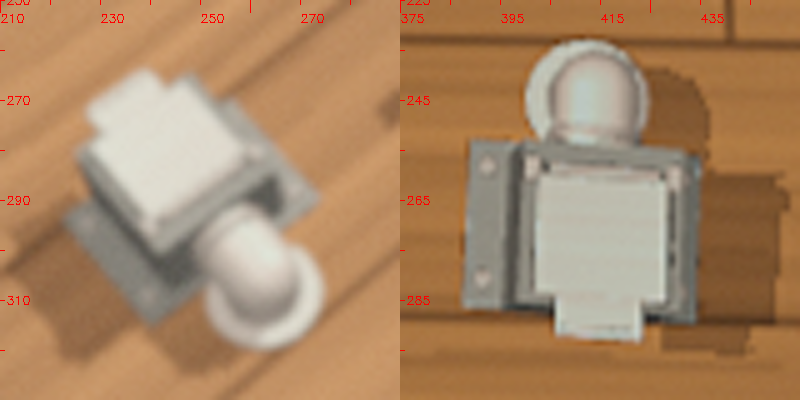

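View pics/zn.png

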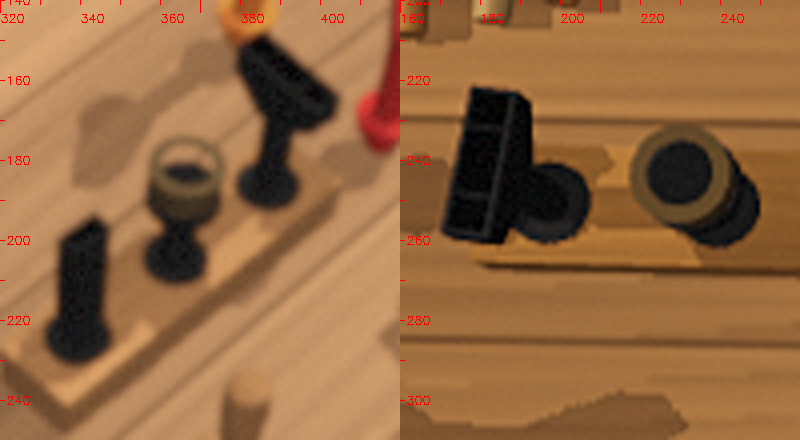

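```bash
cat > h.py <<'E'
import numpy as np,cv2
from scipy.optimize import least_squares
from scipy.spatial.transform import Rotation as Ro
from bench import ctrl
C={n:ctrl.get_calibration(n) for n in("scene","top")}
def proj(n,X):
    c=C[n];p=(np.asarray(X)@np.array(c["R"]).T+c["t"]);p=p@np.array(c["intrinsics"]).T;return p[:,:2]/p[:,2:]
def pose(p,X):
    X=np.asarray(X,float);c,s=np.cos(p[2]),np.sin(p[2])
    return np.c_[p[0]+c*X[:,0]-s*X[:,1],p[1]+s*X[:,0]+c*X[:,1],X[:,2]]
def fit(obs,p0):
    f=lambda p:np.concatenate([(proj(n,pose(p,X))-np.array(u)).ravel() for n,X,u in obs])
    return least_squares(f,p0,loss="soft_l1")
E
python3 - <<'E'
from h import *
m=1e-3
T=[((-44,20,54.5),(406.2,292)),((-44,-20,54.5),(423.4,293)),((-24,30,56.5),(402.2,285)),((-24,-30,56.5),(428.4,285.6)),((46,-37,52),(435,256)),((46,56,4),(389,253.6)),((-30,56,4),(387.8,286))]
S=[((-44,-20,56.5),(227.6,271)),((-44,20,56.5),(239.6,263.6)),((-24,-30,56.5),(228.4,280)),((-30,-37,52),(225.2,281)),((-30,37,52),(248.6,264.4)),((-30,-56,4),(222.4,293)),((46,-56,4),(240.4,315)),((46,56,4),(274,289))]
oT=("top",np.array([a for a,b in T])*m,[b for a,b in T]);oS=("scene",np.array([a for a,b in S])*m,[b for a,b in S])
for o in([oT],[oS],[oT,oS]):
    r=fit(o,[.55,-.19,0]);print("port",r.x.round(4));print(r.fun.reshape(-1,2).round(1).tolist())
P=r.x
# nozzle: base z=12mm
z=167
N=[((-13,40,z),(178,222)),((13,40,z),(188.75,223.75)),((13,-40,z),(182,259.5)),((-13,-40,z),(170.75,258))]
# nozzle x ~ world -y here, y ~ world +x  => yaw ~ -pi/2
oN=("top",np.array([a for a,b in N])*m,[b for a,b in N])
r=fit([oN],[.585,.3,-1.57]);print("noz",r.x.round(4),r.fun.reshape(-1,2).round(1).tolist());Nn=r.x
# collar centre check z=46
print("collar pred",[proj(n,pose(Nn,[[0,0,.046],[0,0,.167]])).round(1).tolist() for n in C])
for n,off in(("scene",None),("top",None)):
    im=cv2.imread(f"pics/{n}0.png");k=8
    im=cv2.resize(im,None,fx=k,fy=k,interpolation=cv2.INTER_CUBIC)
    def poly(p,X,col):
        u=((proj(n,pose(p,np.array(X)*m))+.5)*k).astype(int);cv2.polylines(im,[u],True,col,1)
    for zz,c in((52,(0,0,255)),(4,(255,0,0))):
        poly(P,[(-30,37,zz),(46,37,zz),(46,-37,zz),(-30,-37,zz)],c)
    poly(P,[(-30,56,4),(46,56,4),(46,-56,4),(-30,-56,4)],(255,0,0))
    poly(P,[(-44,20,56.5),(-24,20,56.5),(-24,30,56.5),(32,30,56.5),(32,-30,56.5),(-24,-30,56.5),(-24,-20,56.5),(-44,-20,56.5)],(0,160,0))
    for zz in(167,144):poly(Nn,[(-13,40,zz),(13,40,zz),(13,-40,zz),(-13,-40,zz)],(0,255,255))
    a=np.linspace(0,6.28,40)
    for cx,zz,r_ in((0,46,25),):
        poly(Nn,np.c_[r_*np.cos(a),r_*np.sin(a),zz+0*a],(0,255,255))
    def crop(x,y,w,h):return im[y*k:(y+h)*k,x*k:(x+w)*k]
    A=crop(*((205,250,75,70) if n=="scene" else (378,230,75,70)));B=crop(*((360,140,65,70) if n=="scene" else (160,210,65,70)))
    cv2.imwrite(f"pics/ov_{n}.png",cv2.resize(np.hstack([A,B]),None,fx=.7,fy=.7,interpolation=cv2.INTER_AREA))
E
```

```text
port [ 0.5331 -0.1964 -0.0956]
[[-0.3, -0.2], [0.1, 0.8], [0.1, -2.5], [0.2, -0.2], [-1.8, -0.1], [1.4, 1.3], [0.0, 0.0]]
port [ 0.5393 -0.1956 -0.0568]
[[-0.1, 1.6], [0.5, 0.3], [0.3, -0.1], [0.2, -0.2], [0.1, 0.2], [0.1, 0.6], [-1.2, -1.4], [-0.4, -0.7]]
port [ 0.5363 -0.1955 -0.0663]
[[-0.2, -1.3], [0.2, -0.8], [-0.0, -3.5], [0.1, -1.9], [-2.8, -2.0], [0.5, 0.6], [-0.1, -0.6], [-0.7, 0.7], [-0.0, -0.5], [-0.3, -0.9], [-0.4, -1.1], [-0.4, -0.5], [-0.5, -0.4], [-2.1, -2.2], [-1.1, -1.2]]
noz [ 0.5804  0.3136 -1.6802] [[-0.5, -0.7], [0.9, -1.0], [0.4, 0.8], [-0.7, 0.7]]
collar pred [[[386.4, 184.7], [391.7, 156.3]], [[197.1, 250.7], [179.9, 240.6]]]
```

View pics/ov_scene.png

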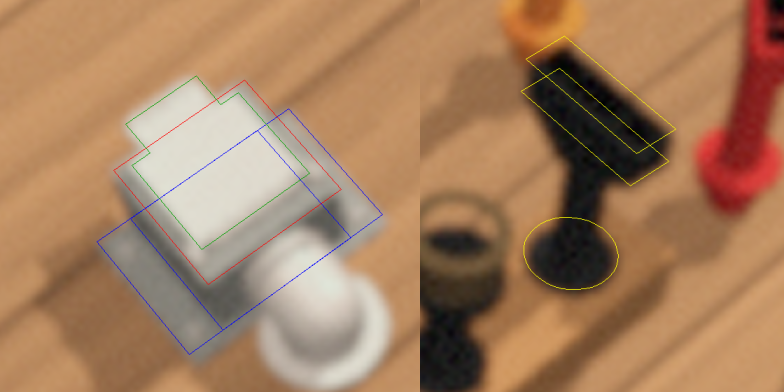

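View pics/ov_top.png

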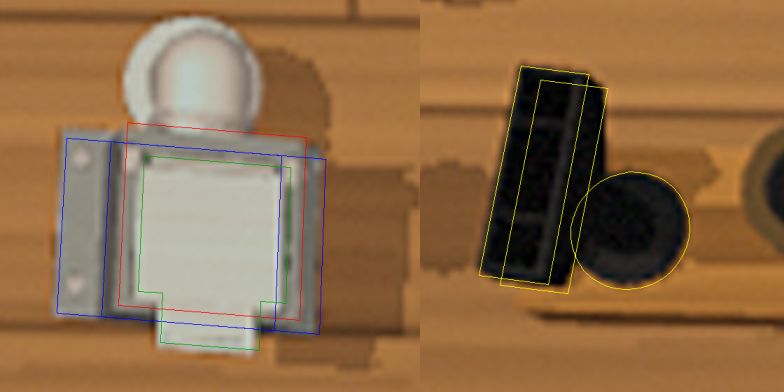

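```bash
cat > zz.py <<'E'
import cv2,sys
def z(f,x,y,w,h,k,out):
    im=cv2.imread(f)[y:y+h,x:x+w]
    c=cv2.resize(im,None,fx=k,fy=k,interpolation=cv2.INTER_CUBIC)
    for i in range(0,w,5):
        cv2.line(c,(int((i+.5)*k),0),(int((i+.5)*k),8 if i%10==0 else 4),(0,0,255),1)
        if (x+i)%10==0: cv2.putText(c,str(x+i),(int((i+.5)*k)-10,20),0,.4,(0,0,255),1)
    for i in range(0,h,5):
        cv2.line(c,(0,int((i+.5)*k)),(6,int((i+.5)*k)),(0,0,255),1)
        if (y+i)%10==0: cv2.putText(c,str(y+i),(8,int((i+.5)*k)+4),0,.4,(0,0,255),1)
    cv2.imwrite(out,c)
if __name__=="__main__":
    a=sys.argv;z(a[1],*map(int,a[2:7]),a[7])
E
python3 zz.py pics/top0.png 385 250 55 46 14 pics/z1.png; python3 zz.py pics/scene0.png 218 258 62 60 10 pics/z2.png
```

```text
(no output)
```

View pics/z1.png

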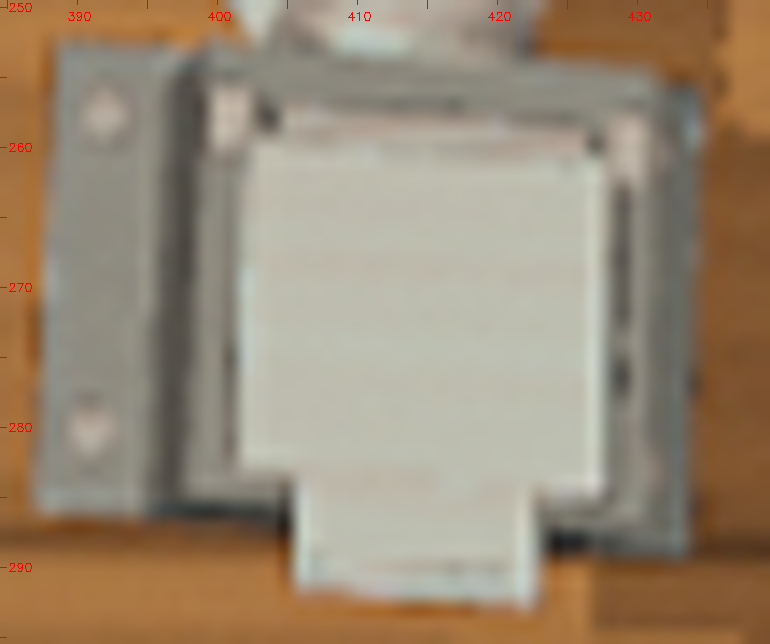

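View pics/z2.png

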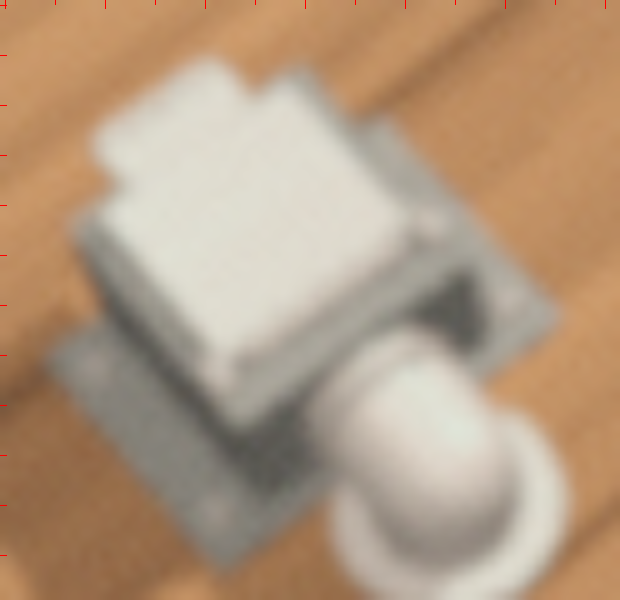

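```bash
python3 - <<'E'
from h import *
m=1e-3
T=[((-44,20,52.5),(405.6,291.6)),((-44,-20,52.5),(422.9,292.7)),((-24,30,56.5),(401.6,282.9)),((-24,-30,56.5),(427.6,284.7)),
((-24,20,56.5),(405.9,283.8)),((-24,-20,56.5),(423,284.6)),
((46,37,52),(399.6,253.8)),((46,-37,52),(431.3,255.1)),((-30,37,52),(397.9,285)),((-30,-37,52),(430.6,286.3))]
S=[((-44,-20,56.5),(227,271.5)),((-44,20,56.5),(239,263.5)),((-24,-30,56.5),(227.5,278.8)),((-30,-37,52),(224.7,280)),((-30,37,52),(247.8,264.2)),((46,-37,52),(241,300)),((46,37,52),(265.7,284.5))]
oT=("top",np.array([a for a,b in T])*m,[b for a,b in T]);oS=("scene",np.array([a for a,b in S])*m,[b for a,b in S])
for o in([oT],[oS],[oT,oS]):
    r=fit(o,[.55,-.19,0]);print("port",r.x.round(4));print(r.fun.reshape(-1,2).round(1).tolist())
E
python3 zz.py pics/top0.png 165 215 50 50 12 pics/z3.png; python3 zz.py pics/scene0.png 370 140 50 70 8 pics/z4.png
```

```text
port [ 0.5338 -0.1936 -0.0513]
[[-0.3, 0.4], [0.0, 0.5], [-0.1, -0.1], [0.3, -0.1], [0.0, -0.7], [0.5, -0.3], [-0.4, -1.1], [-0.1, -0.3], [0.2, 0.4], [-0.1, 1.3]]
port [ 0.5362 -0.1965 -0.0815]
[[-0.3, 0.2], [0.5, -0.2], [0.2, 0.3], [-0.2, -0.1], [0.3, -0.1], [0.0, 0.5], [-0.7, -0.6]]
port [ 0.5345 -0.1944 -0.0589]
[[-0.0, 0.1], [0.2, 0.3], [0.2, -0.5], [0.6, -0.3], [0.3, -1.0], [0.8, -0.5], [0.1, -1.4], [0.3, -0.4], [0.4, 0.0], [0.1, 1.1], [-0.3, -0.4], [0.3, -1.0], [0.4, -0.3], [-0.1, -0.7], [0.1, -1.0], [0.8, -0.5], [-0.4, -2.0]]
```

View pics/z3.png

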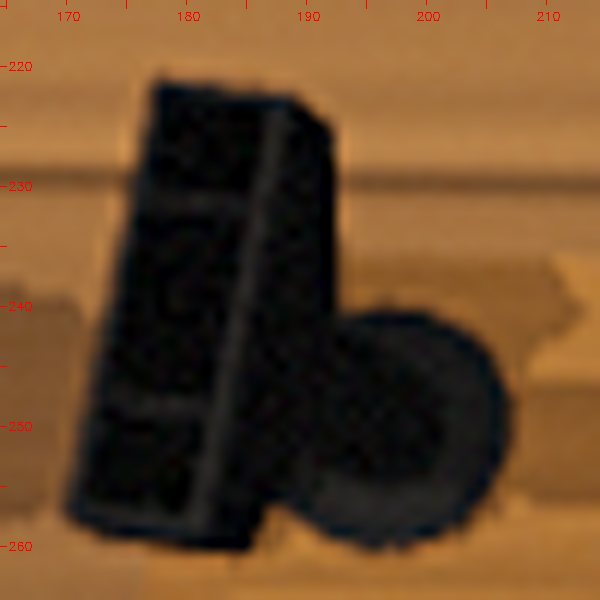

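View pics/z4.png

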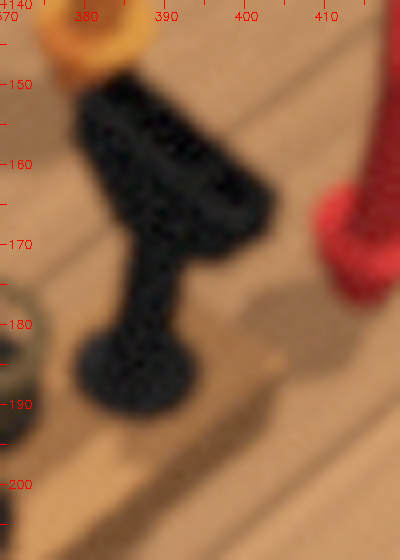

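```bash
python3 - <<'E'
from h import *
m=1e-3;z=167
a=np.linspace(0,2*np.pi,40)
N=[((-13,40,z),(177.4,221.6)),((13,40,z),(188.7,222.6)),((13,-40,z),(182.4,259.1)),((-13,-40,z),(170.2,257.2)),((0,0,44),(197,250.3)),((0,0,44),(197,250.3))]
oN=("top",np.array([a for a,b in N])*m,[b for a,b in N])
oS=("scene",np.array([[0,0,44.]])*m,[(370+136/8-.5,140+370/8-.5)])
r=fit([oN],[.585,.3,-1.57]);print("noz top",r.x.round(4),r.fun.reshape(-1,2).round(1).tolist())
r=fit([oN,oS],[.585,.3,-1.57]);print("noz",r.x.round(4),r.fun.reshape(-1,2).round(1).tolist());
R=Ro.from_quat(np.roll(ctrl.get_obs()["eef_rot"],-1)).as_matrix();print(R.round(3))
E
```

```text
noz top [ 0.5818  0.3142 -1.6681] [[-0.4, -0.9], [0.5, -0.5], [-0.0, 0.5], [-0.2, 1.0], [0.1, -0.0], [0.1, -0.0]]
noz [ 0.5818  0.3141 -1.6685] [[-0.3, -0.9], [0.6, -0.5], [0.0, 0.5], [-0.2, 1.0], [0.1, -0.0], [0.1, -0.0], [0.3, -0.5]]
[[ 0.392  0.     0.92 ]
 [-0.92   0.     0.392]
 [ 0.    -1.     0.   ]]
```

```bash
cat >> h.py <<'E'
def rows(pos,rot,target,yaw,n,claw,tilt=None):
    """print n rows to reach target (world) with tool down & tool-x yaw. from (pos,rot)"""
    R=rot.copy();p=np.array(pos,float);c,s=np.cos(yaw),np.sin(yaw)
    Rt=np.array([[c,0,-s],[s,0,c],[0,-1,0]])
    out=[]
    for i in range(n):
        k=n-i
        d=R.T@((np.array(target)-p)/k)/.05
        w=Ro.from_matrix(R.T@Rt).as_rotvec()/k/.12
        d=np.clip(d,-1,1).round(2);w=np.clip(w,-1,1).round(2)
        out.append(" ".join(f"{v:g}" for v in (*(d+0.),*(w+0.),claw)))
        p=p+R@d*.05;R=R@Ro.from_rotvec(w*.12).as_matrix()
    for i in range(0,n,5):print("; ".join(out[i:i+5]))
    print("end",p.round(4),"yaw",round(np.arctan2(R[1,0],R[0,0]),3),"left",np.round(np.array(target)-p,4))
    return p,R
def cur():
    o=ctrl.get_obs();return o["eef_pos"],Ro.from_quat(np.roll(o["eef_rot"],-1)).as_matrix()
def st():
    o=ctrl.get_obs();R=Ro.from_quat(np.roll(o["eef_rot"],-1)).as_matrix()
    print("t",round(o["time_s"],2),"pos",o["eef_pos"].round(4),"yaw",round(np.arctan2(R[1,0],R[0,0]),4),"ydir",R[:,1].round(3),"F",o["wrist_force"].round(2),"T",o["torque"].round(2),"op",round(o["opening"],3),"q6",o["q"][5].round(2))
E
python3 - <<'E'
from h import *
st();p,R=cur()
p,R=rows(p,R,[.5818,.314,.30],-1.6685,20,.7)
p,R=rows(p,R,[.5818,.314,.143],-1.6685,5,.7)
E
```

```text
t 1.1 pos [ 0.2254 -0.529   0.2423] yaw -1.168 ydir [ 0.  0. -1.] F [-0.16  0.46  0.46] T [0.01 0.07 0.  ] op 1.001 q6 -0.21
-0.64 -0.06 0.66 0 0.21 0 0.7; -0.65 -0.06 0.64 0 0.21 0 0.7; -0.67 -0.06 0.63 0 0.21 0 0.7; -0.68 -0.06 0.61 0 0.21 0 0.7; -0.7 -0.06 0.59 0 0.21 0 0.7
-0.71 -0.06 0.57 0 0.21 0 0.7; -0.73 -0.06 0.55 0 0.21 0 0.7; -0.74 -0.06 0.54 0 0.21 0 0.7; -0.75 -0.06 0.52 0 0.21 0 0.7; -0.77 -0.06 0.5 0 0.21 0 0.7
-0.78 -0.06 0.48 0 0.21 0 0.7; -0.79 -0.05 0.46 0 0.21 0 0.7; -0.8 -0.06 0.44 0 0.21 0 0.7; -0.81 -0.05 0.42 0 0.21 0 0.7; -0.83 -0.06 0.4 0 0.21 0 0.7
-0.83 -0.05 0.38 0 0.2 0 0.7; -0.84 -0.06 0.35 0 0.21 0 0.7; -0.85 -0.05 0.33 0 0.2 0 0.7; -0.87 -0.06 0.31 0 0.21 0 0.7; -0.87 -0.05 0.3 0 0.2 0 0.7
end [0.582  0.3141 0.2998] yaw -1.668 left [-0.0002 -0.0001  0.0002]
0 0.63 0 0 0 0 0.7; 0 0.63 0 0 0 0 0.7; 0 0.63 0 0 0 0 0.7; 0 0.62 0 0 0 0 0.7; 0 0.63 0 0 0 0 0.7
end [0.582  0.3141 0.1428] yaw -1.668 left [-0.0002 -0.0001  0.0002]
```

>>> apply_moves(
  plan="-0.64 -0.06 0.66 0 0.21 0 0.7; -0.65 -0.06 0.64 0 0.21 0 0.7; -0.67 -0.06 0.63 0 0.21 0 0.7; -0.68 -0.06 0.61 0 0.21 0 0.7; -0.7 -0.06 0.59 0 0.21 0 0.7",
)

```text
time_s: 1.6
eef_pos: [0.3151, -0.3165, 0.2575]
eef_rot: [-0.564, 0.564, -0.427, 0.427]
wrist_force: [1.4, -0.3, 0.9]
opening: 0.702
```

>>> apply_moves(
  plan="-0.71 -0.06 0.57 0 0.21 0 0.7; -0.73 -0.06 0.55 0 0.21 0 0.7; -0.74 -0.06 0.54 0 0.21 0 0.7; -0.75 -0.06 0.52 0 0.21 0 0.7; -0.77 -0.06 0.5 0 0.21 0 0.7",
)

```text
time_s: 2.1
eef_pos: [0.4043, -0.1059, 0.2728]
eef_rot: [0.536, -0.536, 0.461, -0.462]
wrist_force: [0.6, -0.5, 0.1]
opening: 0.7
```

>>> apply_moves(
  plan="-0.78 -0.06 0.48 0 0.21 0 0.7; -0.79 -0.05 0.46 0 0.21 0 0.7; -0.8 -0.06 0.44 0 0.21 0 0.7; -0.81 -0.05 0.42 0 0.21 0 0.7; -0.83 -0.06 0.4 0 0.21 0 0.7",
)

```text
time_s: 2.6
eef_pos: [0.4937, 0.105, 0.2866]
eef_rot: [0.506, -0.506, 0.494, -0.494]
wrist_force: [1.0, -0.4, 0.4]
opening: 0.7
```

```bash
python3 - <<'E'
from h import *
st();p,R=cur()
p,R=rows(p,R,[.5818,.314,.30],-1.6685,5,.7)
E
```

```text
t 2.6 pos [0.4937 0.105  0.2866] yaw -1.5467 ydir [ 0.001 -0.    -1.   ] F [ 1.01 -0.37  0.38] T [-0.06 -0.03  0.02] op 0.7 q6 1.52
-0.83 -0.05 0.37 0 0.2 0 0.7; -0.84 -0.05 0.35 0 0.2 0 0.7; -0.84 -0.06 0.33 0 0.2 0 0.7; -0.85 -0.05 0.32 0 0.21 0 0.7; -0.86 -0.06 0.29 -0.01 0.2 0 0.7
end [0.5818 0.3141 0.3002] yaw -1.668 left [ 0.     -0.0001 -0.0002]
```

>>> apply_moves(
  plan="-0.83 -0.05 0.37 0 0.2 0 0.7; -0.84 -0.05 0.35 0 0.2 0 0.7; -0.84 -0.06 0.33 0 0.2 0 0.7; -0.85 -0.05 0.32 0 0.21 0 0.7; -0.86 -0.06 0.29 0 0.2 0 0.7",
)

```text
time_s: 3.1
eef_pos: [0.5816, 0.314, 0.2998]
eef_rot: [-0.475, 0.475, -0.524, 0.524]
wrist_force: [1.3, 0.1, 0.2]
opening: 0.7
```

>>> apply_moves(
  plan="0 0.55 0 0 0 0 0.7; 0 0.55 0 0 0 0 0.7; 0 0.5 0 0 0 0 0.7; 0 0.3 0 0 0 0 0.7; 0 0 0 0 0 0 0.7",
)

```text
time_s: 3.6
eef_pos: [0.5798, 0.3116, 0.2019]
eef_rot: [0.474, -0.477, 0.524, -0.523]
wrist_force: [-0.6, -0.3, -0.8]
opening: 0.704
```

```bash
python3 - <<'E'
from h import *
for n in C: cv2.imwrite(f"pics/{n}1.png",ctrl.camera(n)[:,:,::-1])
st()
a=cv2.imread("pics/scene1.png")[110:220,330:450];b=cv2.imread("pics/top1.png")[190:300,140:260]
cv2.imwrite("pics/c1.png",cv2.resize(np.hstack([a,b]),None,fx=3.3,fy=3.3,interpolation=cv2.INTER_CUBIC))
E
```

```text
t 3.7 pos [0.5816 0.3121 0.2056] yaw -1.6674 ydir [ 0.001  0.    -1.   ] F [ 0.33 -0.28  0.68] T [-0.01  0.02 -0.03] op 0.702 q6 1.98
```

View pics/c1.png

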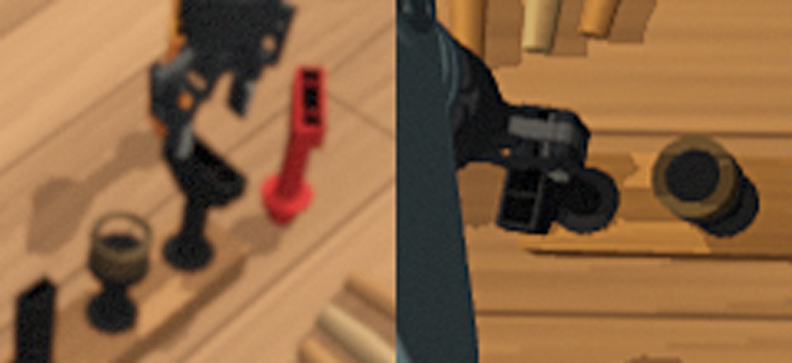

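>>> apply_moves(
  plan="0 0.35 0 0 0 0 0.7; 0 0.35 0 0 0 0 0.7; 0 0.3 0 0 0 0 0.7; 0 0.2 0 0 0 0 0.7; 0 0.04 0 0 0 0 0.7",
)

```text
time_s: 4.2
eef_pos: [0.5809, 0.3119, 0.1419]
eef_rot: [0.475, -0.476, 0.524, -0.523]
wrist_force: [-0.3, -0.4, -0.4]
opening: 0.702
```

```bash
python3 - <<'E'
from h import *
st()
for n in C: cv2.imwrite(f"pics/{n}2.png",ctrl.camera(n)[:,:,::-1])
st()
a=cv2.imread("pics/scene2.png")[110:220,330:450];b=cv2.imread("pics/top2.png")[190:300,140:260]
cv2.imwrite("pics/c2.png",cv2.resize(np.hstack([a,b]),None,fx=3.3,fy=3.3,interpolation=cv2.INTER_CUBIC))
E
```

```text
t 4.2 pos [0.5809 0.3119 0.1419] yaw -1.6673 ydir [-0.001 -0.    -1.   ] F [-0.31 -0.36 -0.39] T [ 0.03  0.05 -0.06] op 0.702 q6 1.98
t 4.3 pos [0.5814 0.3121 0.143 ] yaw -1.6673 ydir [ 0.  0. -1.] F [-0.36  0.32 -0.07] T [0.   0.02 0.  ] op 0.699 q6 1.98
```

View pics/c2.png

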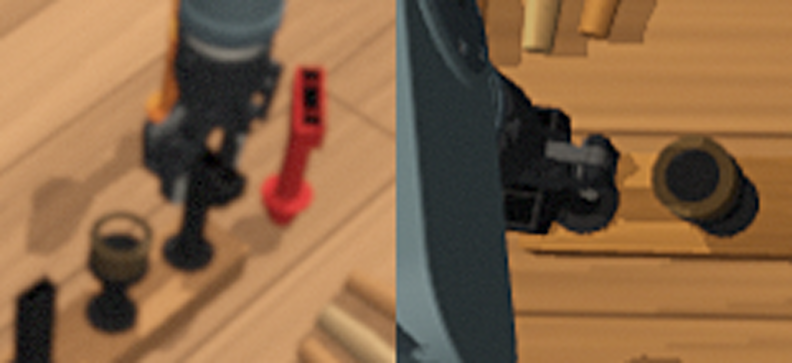

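>>> apply_moves(
  plan="-0.03 0 0 0 0 0 0.5; 0 0 0 0 0 0 0.3; 0 0 0 0 0 0 0; 0 0 0 0 0 0 0; 0 0 0 0 0 0 0",
)

```text
time_s: 4.8
eef_pos: [0.582, 0.3138, 0.1439]
eef_rot: [-0.476, 0.475, -0.523, 0.524]
wrist_force: [0.8, 0.0, 5.9]
opening: 0.296
```

```bash
python3 - <<'E'
from h import *
st()
E
```

```text
t 4.8 pos [0.582  0.3138 0.1439] yaw -1.6672 ydir [ 0.002  0.001 -1.   ] F [0.84 0.01 5.93] T [ 0.07 -0.02  0.04] op 0.296 q6 1.98
```

```bash
python3 - <<'E'
from h import *
p,R=cur();p=np.array([.582,.3135,.143])
p,R=rows(p,R,[.582,.3135,.33],-1.6685,5,0)
p,R=rows(p,R,[.4626,-.1898,.33],-.64,15,0)
E
```

```text
0 -0.75 0 0 0 0 0; 0 -0.75 0 0 0 0 0; 0 -0.75 0 0 0 0 0; 0 -0.74 0 -0.01 0.01 0 0; 0 -0.75 0.01 0 0 -0.01 0
end [0.5822 0.3133 0.33  ] yaw -1.668 left [-0.0002  0.0002  0.    ]
0.68 0 -0.09 0 -0.57 0 0; 0.68 0 -0.14 0 -0.57 0 0; 0.66 0 -0.19 0 -0.57 0 0; 0.65 0 -0.23 0 -0.57 0 0; 0.63 0 -0.27 0 -0.57 0 0
0.61 0 -0.32 0 -0.57 0 0; 0.59 0 -0.36 0 -0.57 0 0; 0.56 0 -0.4 0 -0.57 0 0; 0.54 0 -0.44 0 -0.57 0 0; 0.5 0 -0.47 0 -0.57 0 0
0.47 0 -0.5 0 -0.57 0 0; 0.44 0 -0.54 0 -0.58 0 0; 0.4 0 -0.56 0 -0.57 0 0; 0.36 0 -0.59 0 -0.58 0 0; 0.31 0 -0.61 0 -0.57 0 0
end [ 0.4625 -0.1896  0.3302] yaw -0.64 left [ 0.0001 -0.0002 -0.0002]
```

>>> apply_moves(
  plan="0 -0.3 0 0 0 0 0; 0 -0.75 0 0 0 0 0; 0 -0.95 0 0 0 0 0; 0 -0.95 0 0 0 0 0; 0 -0.8 0 0 0 0 0",
)

```text
time_s: 5.3
eef_pos: [0.5811, 0.3136, 0.3337]
eef_rot: [-0.476, 0.475, -0.523, 0.524]
wrist_force: [1.2, 0.4, -1.0]
opening: 0.294
```

```bash
python3 - <<'E'
from h import *
st()
for n in C: cv2.imwrite(f"pics/{n}3.png",ctrl.camera(n)[:,:,::-1])
st()
a=cv2.imread("pics/scene3.png")[80:230,320:450];b=cv2.imread("pics/top3.png")[180:330,120:260]
cv2.imwrite("pics/c3.png",cv2.resize(np.hstack([a,b]),None,fx=2.9,fy=2.9,interpolation=cv2.INTER_CUBIC))
E
```

```text
t 5.3 pos [0.5811 0.3136 0.3337] yaw -1.6671 ydir [ 0.001  0.    -1.   ] F [ 1.16  0.43 -0.98] T [-0.02 -0.05 -0.04] op 0.294 q6 1.98
t 5.4 pos [0.5836 0.3145 0.3393] yaw -1.6669 ydir [ 0.012  0.004 -1.   ] F [ 0.34  0.16 -0.52] T [ 0.01 -0.07  0.  ] op 0.293 q6 1.98
```

View pics/c3.png

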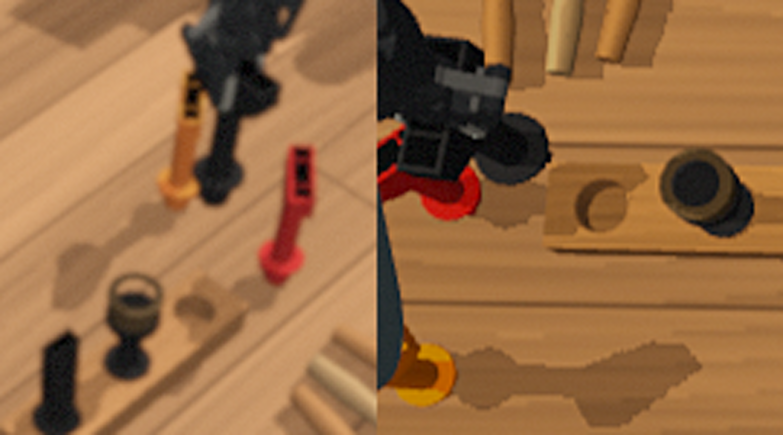

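The nozzle is out of the rack, and its hole is empty at crop (600,205). Next I carry it to a point in front of the port.

>>> apply_moves(
  plan="0.68 0 -0.09 0 -0.57 0 0; 0.68 0 -0.14 0 -0.57 0 0; 0.66 0 -0.19 0 -0.57 0 0; 0.65 0 -0.23 0 -0.57 0 0; 0.63 0 -0.27 0 -0.57 0 0",
)

```text
time_s: 5.9
eef_pos: [0.5406, 0.1449, 0.3297]
eef_rot: [-0.558, 0.559, -0.435, 0.434]
wrist_force: [1.0, -0.2, -1.7]
opening: 0.295
```

>>> apply_moves(
  plan="0.61 0 -0.32 0 -0.57 0 0; 0.59 0 -0.36 0 -0.57 0 0; 0.56 0 -0.4 0 -0.57 0 0; 0.54 0 -0.44 0 -0.57 0 0; 0.5 0 -0.47 0 -0.57 0 0",
)

```text
time_s: 6.4
eef_pos: [0.5004, -0.0228, 0.3298]
eef_rot: [-0.624, 0.624, -0.333, 0.332]
wrist_force: [-0.3, -1.0, -0.9]
opening: 0.296
```

>>> apply_moves(
  plan="0.47 0 -0.5 0 -0.57 0 0; 0.44 0 -0.54 0 -0.58 0 0; 0.4 0 -0.56 0 -0.57 0 0; 0.36 0 -0.59 0 -0.58 0 0; 0.31 0 -0.61 0 -0.57 0 0",
)

```text
time_s: 6.9
eef_pos: [0.4613, -0.1904, 0.3299]
eef_rot: [0.672, -0.672, 0.221, -0.221]
wrist_force: [0.1, -0.9, -0.4]
opening: 0.298
```

```bash
python3 - <<'E'
from h import *
st()
for n in C: cv2.imwrite(f"pics/{n}4.png",ctrl.camera(n)[:,:,::-1])
st()
cv2.imwrite("pics/c4.png",cv2.resize(np.hstack([cv2.imread("pics/scene4.png")[180:330,170:310],cv2.imread("pics/top4.png")[200:350,340:480]]),None,fx=2.8,fy=2.8,interpolation=cv2.INTER_CUBIC))
p,R=cur();p,R=rows(p,R,[.4626,-.1898,.20],-.64,5,0);p,R=rows(p,R,[.4626,-.1898,.140],-.64,5,0)
E
```

```text
t 6.9 pos [ 0.4613 -0.1904  0.3299] yaw -0.636 ydir [-0.001  0.001 -1.   ] F [ 0.14 -0.9  -0.45] T [ 0.04 -0.02 -0.01] op 0.298 q6 0.01
t 7.0 pos [ 0.4608 -0.1925  0.3297] yaw -0.6416 ydir [-0.002 -0.    -1.   ] F [-0.19  1.2  -2.02] T [ 0.03 -0.02  0.04] op 0.299 q6 0.01
0 0.52 0.01 0 0 0 0; 0 0.52 0.01 0 0 0 0; 0 0.52 0.02 0 0 0 0; 0 0.52 0.01 0.01 -0.01 -0.01 0; 0 0.51 0.02 0 0 0 0
end [ 0.4627 -0.1898  0.2001] yaw -0.64 left [-0.0001 -0.     -0.0001]
0 0.24 0 0 0 0 0; 0 0.24 0 0 0 0 0; 0 0.24 0 0 0 0 0; 0 0.24 0 0 0 0 0; 0 0.24 0 0 0 0 0
end [ 0.4627 -0.1898  0.1401] yaw -0.64 left [-0.0001 -0.     -0.0001]
```

View pics/c4.png

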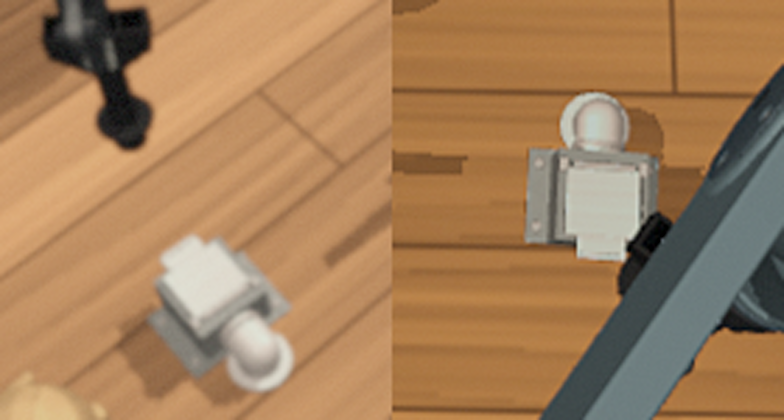

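>>> apply_moves(
  plan="0 0.5 0 0 0 0 0; 0 0.8 0 0 0 0 0; 0 0.8 0 0 0 0 0; 0 0.4 0 0 0 0 0; 0 0.1 0 0 0 0 0",
)

```text
time_s: 7.5
eef_pos: [0.4604, -0.1873, 0.197]
eef_rot: [0.672, -0.671, 0.224, -0.22]
wrist_force: [-0.3, 0.3, -0.8]
opening: 0.296
```

```bash
python3 - <<'E'
from h import *
st();p,R=cur();p,R=rows(p,R,[.4626,-.1898,.140],-.64,5,0)
E
```

```text
t 7.5 pos [ 0.4604 -0.1873  0.197 ] yaw -0.639 ydir [-0.005  0.004 -1.   ] F [-0.34  0.34 -0.81] T [ 0.   -0.01  0.06] op 0.296 q6 0.01
0.01 0.23 0 0 0 -0.01 0; 0.02 0.23 0 0 0 -0.01 0; 0.01 0.23 0 0 0 -0.01 0; 0.02 0.22 -0.01 0 0 -0.01 0; 0.01 0.23 0 0 0.01 -0.02 0
end [ 0.4627 -0.1897  0.14  ] yaw -0.64 left [-0.0001 -0.0001  0.    ]
```

>>> apply_moves(
  plan="0 0.35 0 0 0 0 0; 0 0.35 0 0 0 0 0; 0 0.3 0 0 0 0 0; 0 0.18 0 0 0 0 0; 0 0 0 0 0 0 0",
)

```text
time_s: 8.0
eef_pos: [0.4621, -0.1889, 0.1409]
eef_rot: [0.672, -0.671, 0.222, -0.222]
wrist_force: [0.7, 0.4, -1.4]
opening: 0.292
```

```bash
python3 - <<'E'
from h import *
st()
for n in C: cv2.imwrite(f"pics/{n}5.png",ctrl.camera(n)[:,:,::-1])
st()
cv2.imwrite("pics/c5.png",cv2.resize(np.hstack([cv2.imread("pics/scene5.png")[210:330,180:290],cv2.imread("pics/top5.png")[220:340,370:480]]),None,fx=3.6,fy=3.6,interpolation=cv2.INTER_CUBIC))
E
```

```text
t 8.0 pos [ 0.4621 -0.1889  0.1409] yaw -0.6387 ydir [-0.001  0.001 -1.   ] F [ 0.67  0.43 -1.36] T [-0.03  0.04  0.02] op 0.292 q6 0.01
t 8.1 pos [ 0.4628 -0.1896  0.1422] yaw -0.6387 ydir [ 0.001 -0.001 -1.   ] F [-0.23  0.82 -1.54] T [-0.03 -0.05 -0.03] op 0.296 q6 0.01
```

View pics/c5.png

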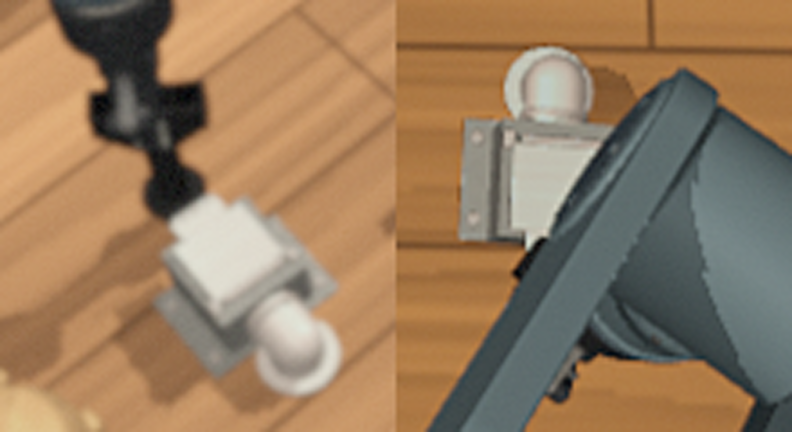

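```bash
python3 - <<'E'
from h import *
P=[.5345,-.1944,-.058];m=1e-3;n="scene";k=9
im=cv2.imread("pics/scene5.png");im=cv2.resize(im,None,fx=k,fy=k,interpolation=cv2.INTER_CUBIC)
def poly(p,X,col):
    u=((proj(n,pose(p,np.array(X)*m))+.5)*k).astype(int);cv2.polylines(im,[u],True,col,1)
poly(P,[(-30,37,52),(46,37,52),(46,-37,52),(-30,-37,52)],(0,0,255))
poly(P,[(-44,20,56.5),(-24,20,56.5),(-24,30,56.5),(32,30,56.5),(32,-30,56.5),(-24,-30,56.5),(-24,-20,56.5),(-44,-20,56.5)],(0,160,0))
a=np.linspace(0,6.28,40);N=[.4628,-.1896,0]
for r_,z in((25,142.2-98),(12.5,142.2-98),(25,142.2-102)):poly(N,np.c_[r_*np.cos(a),r_*np.sin(a),z+0*a],(0,255,255))
cv2.imwrite("pics/c6.png",im[235*k:310*k,205*k:285*k])
E
```

```text
(no output)
```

View pics/c6.png

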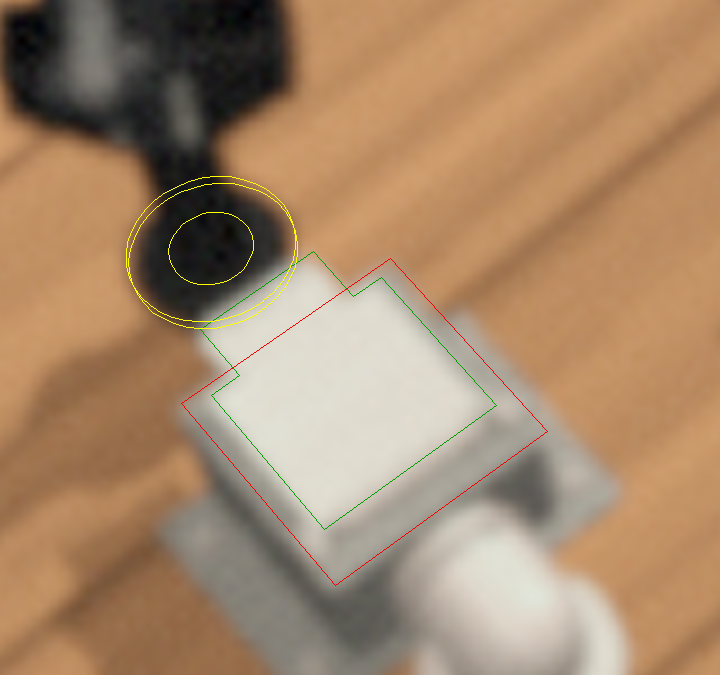

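```bash
python3 - <<'E'
from h import *
# dark-mask silhouettes of collar in scene5, scene3, top3; compare with rendered collar disc
m=1e-3
def sub(im,k=8):return cv2.resize(cv2.cvtColor(im,cv2.COLOR_BGR2GRAY),None,fx=k,fy=k,interpolation=cv2.INTER_CUBIC)
a=np.linspace(0,2*np.pi,720,endpoint=False)
def collar_pts(x,y,zt):
    return np.vstack([np.c_[x+.025*np.cos(a),y+.025*np.sin(a),np.full_like(a,z)] for z in(zt,zt-.004)])
for n,f,tcp in(("scene","pics/scene5.png",(.4628,-.1896,.1415)),("scene","pics/scene3.png",(.582,.3135,.337)),("top","pics/top3.png",(.582,.3135,.337)),("scene","pics/scene0.png",(.5818,.314,.1435)),("top","pics/top0.png",(.5818,.314,.1435))):
    g=cv2.cvtColor(cv2.imread(f),cv2.COLOR_BGR2GRAY).astype(float)
    hull=cv2.convexHull(proj(n,collar_pts(tcp[0],tcp[1],tcp[2]-.098)).astype(np.float32))[:,0]
    c=hull.mean(0)
    # radial edge search from centre
    res=[]
    H=np.vstack([hull,hull[:1]])
    L=np.r_[0,np.cumsum(np.linalg.norm(np.diff(H,axis=0),axis=1))]
    for s in np.linspace(0,L[-1],60,endpoint=False):
        p=np.array([np.interp(s,L,H[:,i]) for i in(0,1)]);q=np.array([np.interp((s+.5)%L[-1],L,H[:,i]) for i in(0,1)])
        t=q-p;nn=np.array([t[1],-t[0]]);nn/=np.linalg.norm(nn)
        if nn@(p-c)<0:nn=-nn
        ds=np.arange(-4,4.01,.1);pts=(p+ds[:,None]*nn).astype(np.float32)
        v=cv2.remap(g.astype(np.float32),pts[:,:1],pts[:,1:],cv2.INTER_LINEAR)[:,0]
        if v[0]<60 and v[-1]>90 and v[-1]<200:
            mid=(v[:15].mean()+v[-8:].mean())/2
            i=np.argmax(v>mid)
            if abs(ds[i])<3:res.append((*nn,ds[i]))
    r=np.array(res)
    if len(r)>8:
        sol=least_squares(lambda q:r[:,0]*q[0]+r[:,1]*q[1]+q[2]-r[:,2],[0,0,0],loss="soft_l1",f_scale=.3)
        print(f,"centre",c.round(1),"shift px (du,dv,grow)",sol.x.round(2),"n",len(r),"rms",np.sqrt(np.mean(sol.fun**2)).round(2))
    else:print(f,len(r))
E
```

```text
pics/scene5.png centre [228.1 262.6] shift px (du,dv,grow) [-0.25 -0.02 -0.77] n 41 rms 0.39
pics/scene3.png centre [395.6 138. ] shift px (du,dv,grow) [-0.6   1.02 -0.74] n 45 rms 0.74
pics/top3.png centre [167.9 232.8] shift px (du,dv,grow) [-1.8  -1.8  -0.38] n 39 rms 0.36
pics/scene0.png centre [386.8 185.4] shift px (du,dv,grow) [-0.17  0.29 -0.67] n 52 rms 0.33
pics/top0.png centre [197.2 250.3] shift px (du,dv,grow) [-0.35 -0.04 -0.32] n 41 rms 0.15
```

```bash
python3 - <<'E'
from h import *
m=1e-3
seg={"top":[((-44,18,52.5),(-44,-18,52.5)),((-42,20,56.5),(-34,20,56.5)),((-42,-20,56.5),(-34,-20,56.5)),((-20,30,56.5),(22,30,56.5)),((-20,-30,56.5),(22,-30,56.5)),((-24,22,56.5),(-24,29,56.5)),((-24,-22,56.5),(-24,-29,56.5))],
"scene":[((-44,18,56.5),(-44,-18,56.5)),((-42,20,56.5),(-34,20,56.5)),((-42,-20,54.5),(-34,-20,54.5)),((-20,30,56.5),(22,30,56.5)),((-20,-30,56.5),(22,-30,56.5)),((-24,-22,56.5),(-24,-29,56.5)),((-28,37,52),(35,37,52)),((-28,-37,52),(40,-37,52)),((46,-34,52),(46,34,52))]}
for n in("top","scene"):
    g=cv2.cvtColor(cv2.imread(f"pics/{n}0.png"),cv2.COLOR_BGR2GRAY).astype(np.float32)
    p=np.array([.535,-.195,-.06])
    for it in range(4):
        D=[];per=[]
        cen=np.array([[0,0,54]])*m
        for A,B in seg[n]:
            A=np.array(A,float);B=np.array(B,float);l=[]
            for s in np.linspace(0,1,15):
                X=A+(B-A)*s
                u,u2,uc=proj(n,pose(p,np.array([X,X+(B-A)*.02,[0,0,54]])*m))
                t=u2-u;nn=np.array([t[1],-t[0]]);nn/=np.linalg.norm(nn)
                if nn@(u-uc)<0:nn=-nn
                ds=np.arange(-2.5,2.51,.1);pt=(u+ds[:,None]*nn).astype(np.float32)
                v=cv2.remap(g,pt[:,:1].copy(),pt[:,1:].copy(),cv2.INTER_CUBIC)[:,0]
                gr=np.gradient(cv2.GaussianBlur(v[:,None],(1,9),0)[:,0]);i=np.argmin(gr)
                if gr[i]<-.8 and 2<i<48: l.append(ds[i]);D.append((X,nn,u+ds[i]*nn))
            per.append((len(l),round(float(np.median(l)),2) if l else None))
        def f(q):
            return np.array([(nn@(proj(n,pose(q[:3],X[None]*m))[0]-u))+q[3] for X,nn,u in D])
        sol=least_squares(f,[*p,0],loss="soft_l1",f_scale=.3,x_scale=[.01,.01,.1,1])
        p=sol.x[:3]
    print(n,sol.x.round(4),"rms",np.sqrt(np.mean(f(sol.x)**2)).round(2),per)
E
```

```text
top [ 0.5296 -0.1926 -0.051  -0.1156] rms 1.03 [(15, -1.5), (15, -0.1), (15, -0.3), (15, -0.1), (15, 0.0), (15, 1.3), (15, 1.9)]
scene [ 0.534  -0.1967 -0.0709 -0.0128] rms 0.76 [(15, 0.2), (15, 0.0), (15, -0.1), (15, 0.3), (15, -0.1), (15, 0.0), (14, -2.05), (14, 0.0), (15, 0.2)]
```

```bash
cat >> h.py <<'E'
PX,PY,PW=.5345,-.195,-.06
def W(xn,zc,yn=0):
    c,s=np.cos(PW),np.sin(PW);return [PX+c*xn*1e-3-s*yn*1e-3,PY+s*xn*1e-3+c*yn*1e-3,.150+zc*1e-3]
def port(p):
    d=np.array(p[:2])-[PX,PY];c,s=np.cos(PW),np.sin(PW);return (np.array([c*d[0]+s*d[1],-s*d[0]+c*d[1],p[2]-.150])*1e3).round(1)
E
python3 - <<'E'
from h import *
st();p,R=cur();p=np.array([.4626,-.1897,.1415]);yaw=-.64
p,R=rows(p,R,W(-60,-8.5),yaw,5,0)
for (x,z,n) in((-60,30,5),(-50,45,2),(-38,56,3),(-20,65,3),(0,66,2)):
    p,R=rows(p,R,W(x,z),yaw,n,0)
E
```

```text
t 8.1 pos [ 0.4628 -0.1896  0.1422] yaw -0.6387 ydir [ 0.001 -0.001 -1.   ] F [-0.23  0.82 -1.54] T [-0.03 -0.05 -0.03] op 0.296 q6 0.01
0.04 0 0.02 0 0 0 0; 0.04 0 0.02 0 0 0 0; 0.04 0 0.03 0 0 0 0; 0.05 0 0.02 0 0.01 0 0; 0.04 0 0.03 0 0 0.01 0
end [ 0.4746 -0.1911  0.1415] yaw -0.64 left [ 0.     -0.0003 -0.    ]
0 -0.15 0 0 0 0 0; 0 -0.15 0 0 0 0 0; 0 -0.16 0 0 0 0 0; 0 -0.15 0 0 0 0 0; 0 -0.16 0 0 0 0 0
end [ 0.4746 -0.1912  0.18  ] yaw -0.64 left [ 0.     -0.0003 -0.    ]
0.09 -0.15 0.05 0 0 0 0; 0.08 -0.15 0.06 0 0 0 0
end [ 0.4847 -0.1918  0.195 ] yaw -0.64 left [-0.0001 -0.0002 -0.    ]
0.07 -0.07 0.04 0 0 0 0; 0.07 -0.07 0.04 0 0 0 0; 0.06 -0.08 0.05 0 0 0 0
end [ 0.4966 -0.1926  0.206 ] yaw -0.64 left [-0.     -0.0001 -0.    ]
0.1 -0.06 0.06 0 0 0 0; 0.1 -0.06 0.07 0 0 0 0; 0.1 -0.06 0.06 0 0 0 0
end [ 0.5143 -0.1939  0.215 ] yaw -0.64 left [ 0.0002  0.0001 -0.    ]
0.17 -0.01 0.11 0 0 0 0; 0.17 -0.01 0.11 0 0 0 0
end [ 0.5345 -0.1952  0.216 ] yaw -0.64 left [-0.      0.0002 -0.    ]
```

>>> apply_moves(
  plan="0.05 0 0.03 0 0 0 0; 0.05 0 0.03 0 0 0 0; 0.05 0 0.03 0 0 0 0; 0.05 0 0.03 0 0 0 0; 0 0 0 0 0 0 0",
)

```text
time_s: 8.6
eef_pos: [0.4744, -0.1907, 0.1415]
eef_rot: [-0.671, 0.671, -0.222, 0.222]
wrist_force: [0.5, 1.0, -1.4]
opening: 0.295
```

```bash
python3 - <<'E'
from h import *
st();print(port(cur()[0]))
for n in ["scene"]: cv2.imwrite(f"pics/{n}6.png",ctrl.camera(n)[:,:,::-1])
st();print(port(cur()[0]))
E
python3 zz.py pics/scene6.png 205 235 70 70 9 pics/c7.png
```

```text
t 8.6 pos [ 0.4744 -0.1907  0.1415] yaw -0.6387 ydir [ 0. -0. -1.] F [ 0.53  1.05 -1.41] T [-0.02  0.03 -0.  ] op 0.295 q6 0.02
[-60.3   0.6  -8.5]
t 8.65 pos [ 0.4741 -0.1906  0.1413] yaw -0.6387 ydir [ 0. -0. -1.] F [ 0.48 -0.13 -2.1 ] T [-0.01 -0.01  0.03] op 0.296 q6 0.02
[-60.6   0.7  -8.7]
```

View pics/c7.png

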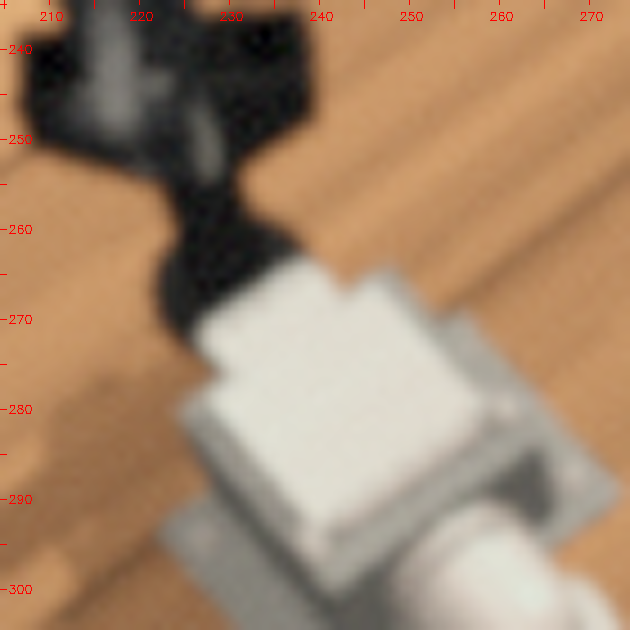

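The collar is under the lip at (232,270), with the neck in front of it. Now I lift.

>>> apply_moves(
  plan="0 -0.1 0 0 0 0 0; 0 -0.12 0 0 0 0 0; 0 -0.15 0 0 0 0 0; 0 -0.15 0 0 0 0 0; 0 -0.1 0 0 0 0 0",
)

```text
time_s: 9.15
eef_pos: [0.4742, -0.1908, 0.1734]
eef_rot: [-0.671, 0.671, -0.222, 0.222]
wrist_force: [1.1, 0.7, -2.6]
opening: 0.295
```

```bash
python3 - <<'E'
from h import *
st();print(port(cur()[0]))
for n in ["scene"]: cv2.imwrite(f"pics/{n}7.png",ctrl.camera(n)[:,:,::-1])
st();print(port(cur()[0]))
E
python3 zz.py pics/scene7.png 205 235 70 70 9 pics/c8.png
```

```text
t 9.15 pos [ 0.4742 -0.1908  0.1734] yaw -0.6388 ydir [ 0.001 -0.001 -1.   ] F [ 1.08  0.74 -2.56] T [-0.03 -0.09 -0.01] op 0.295 q6 0.02
[-60.4   0.6  23.4]
t 9.2 pos [ 0.4744 -0.1909  0.174 ] yaw -0.6387 ydir [ 0.001 -0.001 -1.   ] F [-0.33  1.37 -1.82] T [0.14 0.24 0.04] op 0.299 q6 0.02
[-60.2   0.5  24. ]
```

View pics/c8.png

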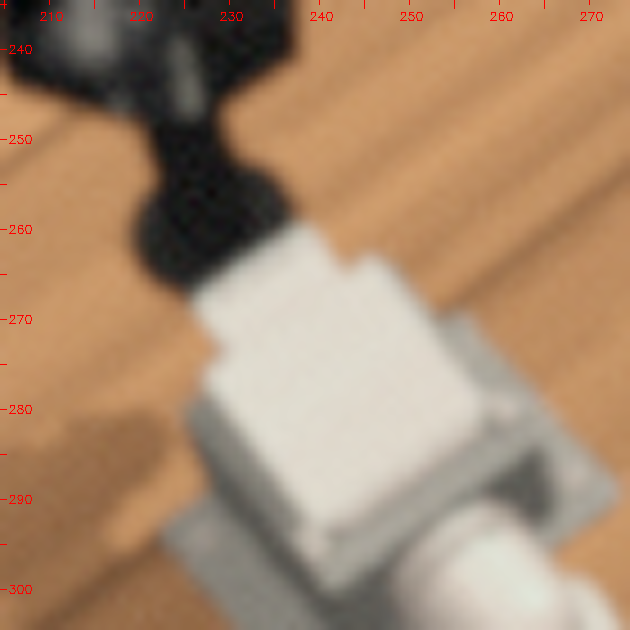

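```bash
python3 - <<'E'
from h import *
p,R=cur();yaw=-.64
for (x,z,n) in((-59,33,1),(-50,45,2),(-38,56,2),(-20,65,3),(0,66,2)):
    p,R=rows(p,R,W(x,z),yaw,n,0)
E
```

```text
0.03 -0.18 0.01 0 0.01 0.02 0
end [ 0.4759 -0.1914  0.183 ] yaw -0.64 left [-0.0003 -0.0001  0.    ]
0.07 -0.12 0.05 0 0 0 0; 0.08 -0.12 0.04 0 0 0 0
end [ 0.4846 -0.1923  0.195 ] yaw -0.64 left [-0.      0.0003  0.    ]
0.1 -0.11 0.07 0 0 0 0; 0.1 -0.11 0.07 0 0 0 0
end [ 0.4968 -0.1926  0.206 ] yaw -0.64 left [-0.0002 -0.0001  0.    ]
0.1 -0.06 0.06 0 0 0 0; 0.1 -0.06 0.07 0 0 0 0; 0.1 -0.06 0.06 0 0 0 0
end [ 0.5145 -0.194   0.215 ] yaw -0.64 left [0.     0.0002 0.    ]
0.17 -0.01 0.11 0 0 0 0; 0.16 -0.01 0.11 0 0 0 0
end [ 0.5343 -0.195   0.216 ] yaw -0.64 left [ 0.0002 -0.      0.    ]
```

>>> apply_moves(
  plan="0.03 -0.18 0.02 0 0 0 0; 0.07 -0.12 0.05 0 0 0 0; 0.08 -0.12 0.05 0 0 0 0; 0.1 -0.11 0.06 0 0 0 0; 0.1 -0.11 0.06 0 0 0 0",
)

```text
time_s: 9.7
eef_pos: [0.4967, -0.1923, 0.2047]
eef_rot: [0.671, -0.671, 0.222, -0.222]
wrist_force: [-1.9, 0.9, -2.3]
opening: 0.297
```

```bash
python3 - <<'E'
from h import *
st();print(port(cur()[0]))
for n in ["scene"]: cv2.imwrite(f"pics/{n}8.png",ctrl.camera(n)[:,:,::-1])
st();print(port(cur()[0]))
E
python3 zz.py pics/scene8.png 205 235 70 70 9 pics/c9.png
```

```text
t 9.7 pos [ 0.4967 -0.1923  0.2047] yaw -0.6388 ydir [-0.  0. -1.] F [-1.86  0.88 -2.25] T [ 0.1   0.43 -0.01] op 0.297 q6 0.05
[-37.9   0.4  54.7]
t 9.75 pos [ 0.4979 -0.1927  0.2058] yaw -0.6387 ydir [ 0.002 -0.001 -1.   ] F [-0.26  0.93 -0.54] T [0.18 0.36 0.02] op 0.296 q6 0.05
[-36.6   0.1  55.8]
```

View pics/c9.png

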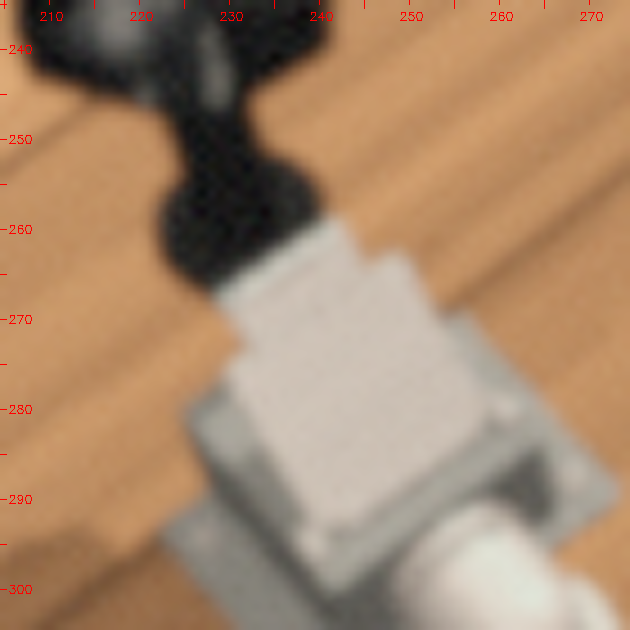

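The lid is well open, at about 0.85 rad. I keep going back over the mouth.

>>> apply_moves(
  plan="0.1 -0.06 0.06 0 0 0 0; 0.1 -0.06 0.06 0 0 0 0; 0.1 -0.06 0.07 0 0 0 0; 0.15 -0.01 0.1 0 0 0 0; 0.16 0 0.1 0 0 0 0",
)

```text
time_s: 10.25
eef_pos: [0.5333, -0.1949, 0.214]
eef_rot: [-0.671, 0.671, -0.222, 0.222]
wrist_force: [-2.7, 1.0, 0.3]
opening: 0.292
```

```bash
python3 - <<'E'
from h import *
st();print(port(cur()[0]))
for n in C: cv2.imwrite(f"pics/{n}9.png",ctrl.camera(n)[:,:,::-1])
st();print(port(cur()[0]))
E
python3 zz.py pics/scene9.png 205 225 70 75 8 pics/c10.png;python3 zz.py pics/top9.png 370 230 70 75 8 pics/c10b.png; python3 -c "
import cv2,numpy as np
cv2.imwrite('pics/c10c.png',cv2.resize(np.hstack([cv2.imread('pics/c10.png'),cv2.imread('pics/c10b.png')]),None,fx=.7,fy=.7))"
```

```text
t 10.25 pos [ 0.5333 -0.1949  0.214 ] yaw -0.6388 ydir [ 0. -0. -1.] F [-2.66  1.03  0.31] T [ 0.    0.7  -0.06] op 0.292 q6 0.08
[-1.2  0.  64. ]
t 10.35 pos [ 0.5335 -0.1949  0.2137] yaw -0.6384 ydir [ 0. -0. -1.] F [-2.73 -0.59  0.03] T [-0.04  0.64  0.02] op 0.293 q6 0.08
[-1.   0.  63.7]
```

View pics/c10c.png

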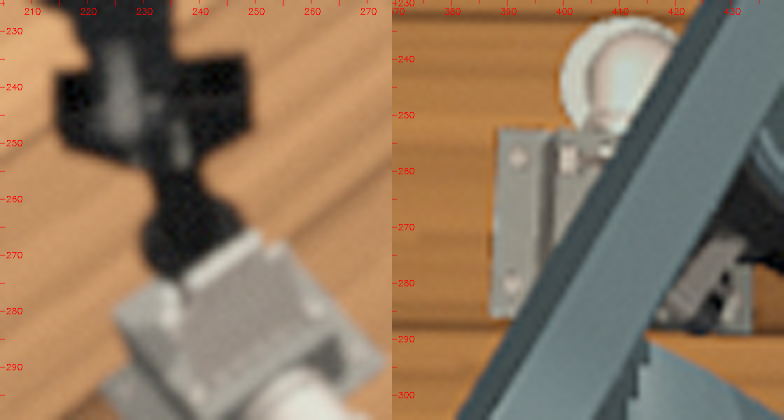

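>>> apply_moves(
  plan="0.02 0.12 0.01 0 0 0 0; 0 0.14 0 0 0 0 0; 0 0.14 0 0 0 0 0; 0 0.1 0 0 0 0 0; 0 0.04 0 0 0 0 0",
)

```text
time_s: 10.85
eef_pos: [0.5324, -0.1946, 0.1855]
eef_rot: [0.671, -0.671, 0.223, -0.221]
wrist_force: [-5.0, 0.9, 0.6]
opening: 0.302
```

```bash
python3 - <<'E'
from h import *
st();print(port(cur()[0]))
E
```

```text
t 10.85 pos [ 0.5324 -0.1946  0.1855] yaw -0.6389 ydir [-0.003  0.001 -1.   ] F [-5.04  0.86  0.63] T [0.11 1.28 0.  ] op 0.302 q6 0.08
[-2.1  0.2 35.5]
```

```bash
python3 - <<'E'
from h import *
for i in range(2):
    cv2.imwrite(f"pics/scene10.png",ctrl.camera("scene")[:,:,::-1]);st();print(port(cur()[0]))
E
python3 zz.py pics/scene10.png 205 225 70 75 8 pics/c11.png
```

```text
t 10.9 pos [ 0.5325 -0.1946  0.1854] yaw -0.639 ydir [-0.002  0.001 -1.   ] F [-3.94  0.01 -5.31] T [ 0.03  1.   -0.02] op 0.297 q6 0.08
[-2.   0.2 35.4]
t 10.95 pos [ 0.5327 -0.1946  0.1856] yaw -0.639 ydir [-0.002  0.001 -1.   ] F [-2.73  0.83 -4.92] T [ 0.03  0.97 -0.  ] op 0.294 q6 0.08
[-1.8  0.3 35.6]
```

View pics/c11.png

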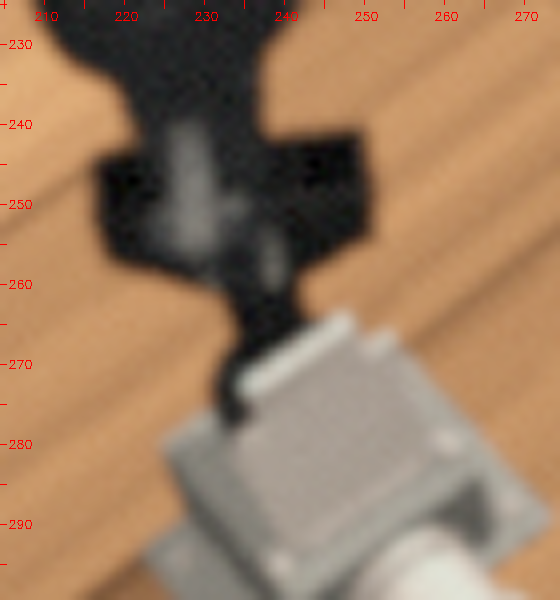

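>>> apply_moves(
  plan="0.03 0 0.02 0 0 0 0; 0.01 0.04 0 0 0 0 0; 0 0.04 0 0 0 0 0; 0 0.03 0 0 0 0 0; 0 0 0 0 0 0 0",
)

```text
time_s: 11.45
eef_pos: [0.5356, -0.1956, 0.1813]
eef_rot: [-0.671, 0.672, -0.222, 0.222]
wrist_force: [-4.7, 0.0, -1.6]
opening: 0.293
```

```bash
python3 - <<'E'
from h import *
st();print(port(cur()[0]))
E
```

```text
t 11.45 pos [ 0.5356 -0.1956  0.1813] yaw -0.6387 ydir [-0. -0. -1.] F [-4.7   0.02 -1.58] T [ 0.06  1.33 -0.08] op 0.293 q6 0.08
[ 1.1 -0.5 31.3]
```

>>> apply_moves(
  plan="-0.01 0.03 0 0 0 0 0; 0 0.03 0 0 0 0 0; 0 0.03 0 0 0 0 0; 0 0 0 0 0 0 0; 0 0 0 0 0 0 0",
)

```text
time_s: 11.95
eef_pos: [0.535, -0.1953, 0.1766]
eef_rot: [-0.671, 0.672, -0.222, 0.222]
wrist_force: [-5.4, 0.4, -1.4]
opening: 0.296
```

```bash
python3 - <<'E'
from h import *
st();print(port(cur()[0]))
E
```

```text
t 11.95 pos [ 0.535  -0.1953  0.1766] yaw -0.6388 ydir [-0.001 -0.    -1.   ] F [-5.41  0.38 -1.38] T [ 0.02  1.36 -0.04] op 0.296 q6 0.08
[ 0.5 -0.2 26.6]
```

>>> apply_moves(
  plan="0 0.02 0 0 0 0 0; 0 0.02 0 0 0 0 0; 0 0.02 0 0 0 0 0; 0 0 0 0 0 0 0; 0 0 0 0 0 0 0",
)

```text
time_s: 12.45
eef_pos: [0.5354, -0.1953, 0.174]
eef_rot: [-0.671, 0.671, -0.222, 0.222]
wrist_force: [-4.2, -0.2, 0.2]
opening: 0.293
```

```bash
python3 - <<'E'
from h import *
st();print(port(cur()[0]))
E
```

```text
t 12.45 pos [ 0.5354 -0.1953  0.174 ] yaw -0.6388 ydir [ 0. -0. -1.] F [-4.25 -0.19  0.22] T [-0.02  1.1  -0.02] op 0.293 q6 0.08
[ 1.  -0.2 24. ]
```

>>> apply_moves(
  plan="0 0.02 0 0 0 0 0; 0 0.02 0 0 0 0 0; 0 0.02 0 0 0 0 0; 0 0 0 0 0 0 0; 0 0 0 0 0 0 0",
)

```text
time_s: 12.95
eef_pos: [0.5358, -0.1952, 0.171]
eef_rot: [-0.671, 0.671, -0.222, 0.222]
wrist_force: [-2.7, -0.4, -0.0]
opening: 0.293
```

```bash
python3 - <<'E'
from h import *
st();print(port(cur()[0]))
E
```

```text
t 12.95 pos [ 0.5358 -0.1952  0.171 ] yaw -0.6388 ydir [ 0.001 -0.    -1.   ] F [-2.67 -0.4  -0.04] T [-0.06  0.55 -0.05] op 0.293 q6 0.08
[ 1.3 -0.2 21. ]
```

>>> apply_moves(
  plan="0 0.01 0 0 0 0 0; 0 0.01 0 0 0 0 0; 0 0.01 0 0 0 0 0; 0 0 0 0 0 0 0; 0 0 0 0 0 0 0",
)

```text
time_s: 13.45
eef_pos: [0.5359, -0.1954, 0.1708]
eef_rot: [-0.671, 0.671, -0.221, 0.223]
wrist_force: [-4.5, 1.9, 8.1]
opening: 0.295
```

```bash
python3 - <<'E'
from h import *
st();print(port(cur()[0]))
cv2.imwrite(f"pics/scene11.png",ctrl.camera("scene")[:,:,::-1]);st()
E
python3 zz.py pics/scene11.png 205 225 70 75 8 pics/c12.png
```

```text
t 13.45 pos [ 0.5359 -0.1954  0.1708] yaw -0.6387 ydir [ 0.002 -0.001 -1.   ] F [-4.55  1.91  8.11] T [ 0.3   1.15 -0.01] op 0.295 q6 0.08
[ 1.4 -0.3 20.8]
t 13.5 pos [ 0.5359 -0.1954  0.1708] yaw -0.6387 ydir [ 0.002 -0.001 -1.   ] F [-3.97  0.99  8.68] T [ 0.32  1.15 -0.04] op 0.294 q6 0.08
```

View pics/c12.png

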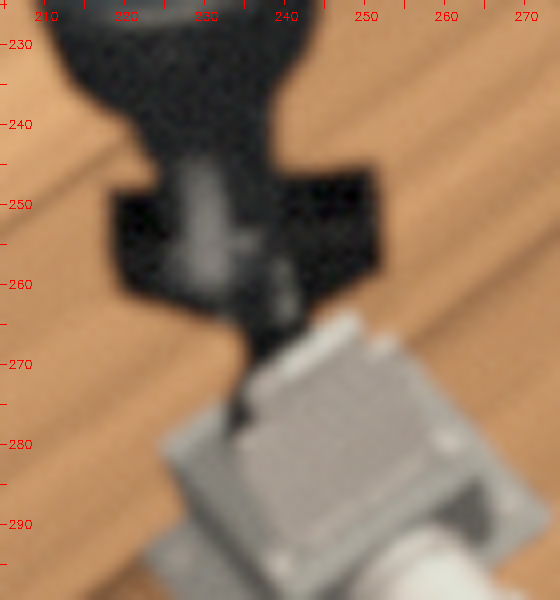

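>>> apply_moves(
  plan="0 0 0 0 -0.35 0 0; 0 0 0 0 -0.35 0 0; 0 0 0 0 -0.35 0 0; 0 0 0 0 0 0 0; 0 0 0 0 0 0 0",
)

```text
time_s: 14.0
eef_pos: [0.5359, -0.1958, 0.1707]
eef_rot: [-0.684, 0.684, -0.179, 0.18]
wrist_force: [-4.3, -1.2, 7.3]
opening: 0.295
```

```bash
python3 - <<'E'
from h import *
st();print(port(cur()[0]))
E
```

```text
t 14.0 pos [ 0.5359 -0.1958  0.1707] yaw -0.5127 ydir [ 0.001 -0.002 -1.   ] F [-4.3  -1.19  7.27] T [-0.01  1.24  0.02] op 0.295 q6 -0.05
[ 1.4 -0.7 20.7]
```

>>> apply_moves(
  plan="0 0 0 0 -0.3 0 0; 0 0 0 0 -0.3 0 0; 0 0 0 0 -0.3 0 0; 0 0 0 0 0 0 0; 0 0 0 0 0 0 0",
)

```text
time_s: 14.5
eef_pos: [0.5358, -0.1958, 0.1707]
eef_rot: [-0.692, 0.693, -0.142, 0.143]
wrist_force: [-4.4, -0.9, 7.7]
opening: 0.297
```

>>> apply_moves(
  plan="0 0 0 0 -0.3 0 0; 0 0 0 0 -0.3 0 0; 0 0 0 0 -0.3 0 0; 0 0 0 0 0 0 0; 0 0 0 0 0 0 0",
)

```text
time_s: 15.0
eef_pos: [0.5358, -0.1959, 0.1707]
eef_rot: [-0.699, 0.7, -0.104, 0.105]
wrist_force: [-5.2, -0.4, 7.4]
opening: 0.295
```

>>> apply_moves(
  plan="0 0 0 0 -0.3 0 0; 0 0 0 0 -0.3 0 0; 0 0 0 0 -0.2 0 0; 0 0 0 0 0 0 0; 0 0 0 0 0 0 0",
)

```text
time_s: 15.5
eef_pos: [0.5358, -0.196, 0.1707]
eef_rot: [-0.703, 0.704, -0.07, 0.071]
wrist_force: [-5.3, -1.4, 7.1]
opening: 0.296
```

>>> apply_moves(
  plan="0 0 0 0 -0.3 0 0; 0 0 0 0 -0.3 0 0; 0 0 0 0 -0.2 0 0; 0 0 0 0 0 0 0; 0 0 0 0 0 0 0",
)

```text
time_s: 16.0
eef_pos: [0.5358, -0.196, 0.1706]
eef_rot: [-0.705, 0.707, -0.037, 0.038]
wrist_force: [-4.1, -1.0, 7.0]
opening: 0.296
```

>>> apply_moves(
  plan="0 0 0 0 -0.3 0 0; 0 0 0 0 -0.3 0 0; 0 0 0 0 -0.2 0 0; 0 0 0 0 0 0 0; 0 0 0 0 0 0 0",
)

```text
time_s: 16.5
eef_pos: [0.5356, -0.1961, 0.1704]
eef_rot: [-0.706, 0.708, -0.003, 0.003]
wrist_force: [-5.9, -2.7, 5.7]
opening: 0.3
```

>>> apply_moves(
  plan="0 0 0 0 -0.3 0 0; 0 0 0 0 -0.3 0 0; 0 0 0 0 -0.2 0 0; 0 0 0 0 0 0 0; 0 0 0 0 0 0 0",
)

```text
time_s: 17.0
eef_pos: [0.5354, -0.1951, 0.1691]
eef_rot: [0.706, -0.706, -0.031, 0.031]
wrist_force: [-2.6, -0.3, -0.5]
opening: 0.297
```

Slot found: at yaw of about +0.09 the force fell to zero and the nozzle sank. I lower gently.

>>> apply_moves(
  plan="0 0.02 0 0 -0.15 0 0; 0 0.02 0 0 -0.1 0 0; 0 0.02 0 0 0 0 0; 0 0 0 0 0 0 0; 0 0 0 0 0 0 0",
)

```text
time_s: 17.5
eef_pos: [0.5352, -0.1949, 0.1659]
eef_rot: [0.706, -0.706, -0.041, 0.042]
wrist_force: [-1.6, -0.1, -1.8]
opening: 0.298
```

```bash
python3 - <<'E'
from h import *
st();print(port(cur()[0]))
E
```

```text
t 17.5 pos [ 0.5352 -0.1949  0.1659] yaw 0.1172 ydir [-0.     0.001 -1.   ] F [-1.62 -0.05 -1.79] T [ 0.03  0.4  -0.01] op 0.298 q6 -0.67
[ 0.7  0.2 15.9]
```

>>> apply_moves(
  plan="0 0.04 0 0 0 0 0; 0 0.04 0 0 0 0 0; 0 0.04 0 0 0 0 0; 0 0.02 0 0 0 0 0; 0 0 0 0 0 0 0",
)

```text
time_s: 18.0
eef_pos: [0.5352, -0.195, 0.1589]
eef_rot: [0.706, -0.706, -0.041, 0.042]
wrist_force: [-2.6, -0.2, -1.3]
opening: 0.294
```

```bash
python3 - <<'E'
from h import *
st();print(port(cur()[0]))
E
```

```text
t 18.0 pos [ 0.5352 -0.195   0.1589] yaw 0.1171 ydir [-0.  0. -1.] F [-2.6  -0.15 -1.32] T [0.01 0.33 0.  ] op 0.294 q6 -0.67
[ 0.7 -0.   8.9]
```

>>> apply_moves(
  plan="0 0.03 0 0 0 0 0; 0 0.03 0 0 0 0 0; 0 0.02 0 0 0 0 0; 0 0.01 0 0 0 0 0; 0 0 0 0 0 0 0",
)

```text
time_s: 18.5
eef_pos: [0.5352, -0.1951, 0.1546]
eef_rot: [0.706, -0.706, -0.041, 0.041]
wrist_force: [-2.2, 0.2, -1.3]
opening: 0.295
```

```bash
python3 - <<'E'
from h import *
st();print(port(cur()[0]))
E
```

```text
t 18.5 pos [ 0.5352 -0.1951  0.1546] yaw 0.1172 ydir [-0.  0. -1.] F [-2.24  0.25 -1.33] T [ 0.    0.38 -0.  ] op 0.295 q6 -0.67
[ 0.8 -0.   4.6]
```

>>> apply_moves(
  plan="0 0.01 0 0 0 0 0; 0 0.01 0 0 0 0 0; 0 0.01 0 0 0 0 0; 0 0 0 0 0 0 0; 0 0 0 0 0 0 0",
)

```text
time_s: 19.0
eef_pos: [0.5355, -0.1952, 0.1538]
eef_rot: [-0.706, 0.706, 0.042, -0.041]
wrist_force: [-3.7, 0.6, 4.9]
opening: 0.294
```

```bash
python3 - <<'E'
from h import *
st();print(port(cur()[0]))
E
```

```text
t 19.0 pos [ 0.5355 -0.1952  0.1538] yaw 0.1173 ydir [ 0. -0. -1.] F [-3.7   0.58  4.93] T [0.14 0.81 0.03] op 0.294 q6 -0.67
[ 1.  -0.2  3.8]
```

>>> apply_moves(
  plan="0 0 0 0 -0.5 0 0; 0 0 0 0 -0.5 0 0; 0 0 0 0 -0.5 0 0; 0 0 0 0 -0.5 0 0; 0 0 0 0 0 0 0",
)

```text
time_s: 19.5
eef_pos: [0.5356, -0.1953, 0.1538]
eef_rot: [-0.696, 0.696, 0.126, -0.126]
wrist_force: [-3.2, 0.3, 4.9]
opening: 0.293
```

```bash
python3 - <<'E'
from h import *
st();print(port(cur()[0]))
E
```

```text
t 19.5 pos [ 0.5356 -0.1953  0.1538] yaw 0.3581 ydir [ 0.001 -0.001 -1.   ] F [-3.23  0.31  4.87] T [0.07 0.75 0.07] op 0.293 q6 -0.92
[ 1.1 -0.3  3.8]
```

>>> apply_moves(
  plan="0 0 0 0 -0.6 0 0; 0 0 0 0 -0.6 0 0; 0 0 0 0 -0.6 0 0; 0 0 0 0 -0.5 0 0; 0 0 0 0 0 0 0",
)

```text
time_s: 20.0
eef_pos: [0.5354, -0.1954, 0.1538]
eef_rot: [-0.672, 0.672, 0.22, -0.22]
wrist_force: [-2.8, -0.2, 5.1]
opening: 0.296
```

```bash
python3 - <<'E'
from h import *
cv2.imwrite(f"pics/scene12.png",ctrl.camera("scene")[:,:,::-1]);st();print(port(cur()[0]))
E
python3 zz.py pics/scene12.png 205 225 70 75 8 pics/c13.png
```

```text
t 20.05 pos [ 0.5355 -0.1955  0.1538] yaw 0.6327 ydir [ 0.    -0.001 -1.   ] F [-2.87  1.12  5.57] T [-0.09  0.87  0.04] op 0.3 q6 -1.19
[ 1.  -0.4  3.8]
```

View pics/c13.png

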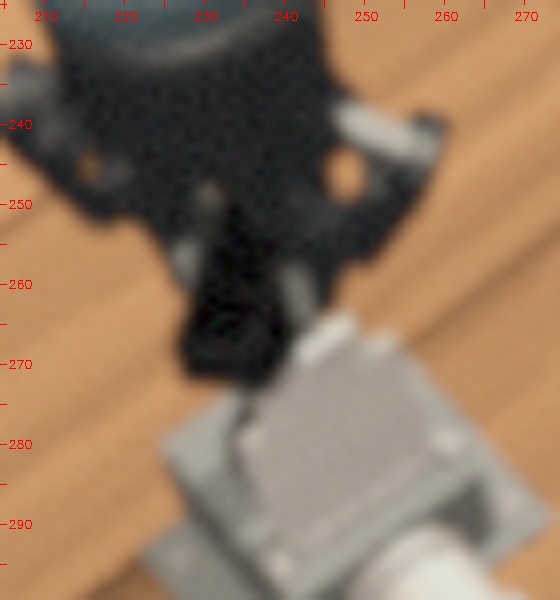

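>>> apply_moves(
  plan="0 -0.01 0 0 0 0 0.4; 0 0 0 0 0 0 0.5; 0 0 0 0 0 0 0.55; 0 0 0 0 0 0 0.55; 0 0 0 0 0 0 0.55",
)

```text
time_s: 20.55
eef_pos: [0.5354, -0.1951, 0.1537]
eef_rot: [-0.672, 0.672, 0.22, -0.22]
wrist_force: [-0.4, 0.6, 0.1]
opening: 0.548
```

```bash
python3 - <<'E'
from h import *
cv2.imwrite(f"pics/scene13.png",ctrl.camera("scene")[:,:,::-1]);st();print(port(cur()[0]))
E
python3 zz.py pics/scene13.png 205 225 70 75 8 pics/c14.png
```

```text
t 20.6 pos [ 0.5354 -0.1951  0.1537] yaw 0.6331 ydir [ 0.  0. -1.] F [0.05 1.2  0.15] T [0.01 0.02 0.04] op 0.546 q6 -1.19
[ 0.9 -0.   3.7]
```

View pics/c14.png

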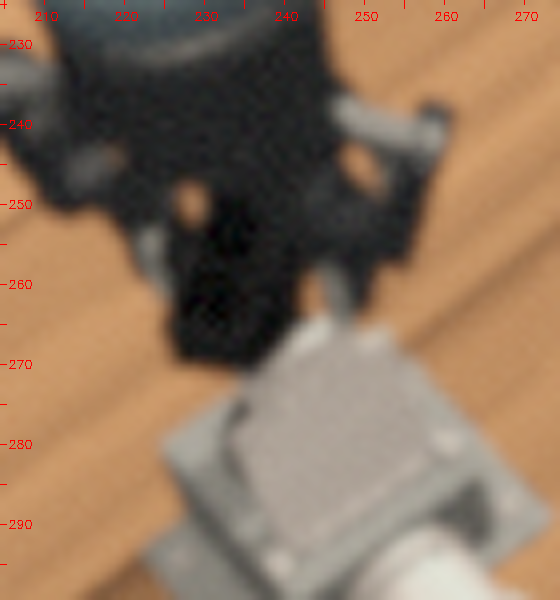

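>>> apply_moves(
  plan="0 -0.2 0 0 0 0 0.55; 0 -0.4 0 0 0 0 0.55; 0 -0.7 0 0 0 0 0.55; 0 -0.8 0 0 0 0 0.55; 0 -0.6 0 0 0 0 0.55",
)

```text
time_s: 21.1
eef_pos: [0.5358, -0.1953, 0.2923]
eef_rot: [-0.671, 0.673, 0.221, -0.219]
wrist_force: [0.5, -1.1, -0.5]
opening: 0.553
```

```bash
python3 - <<'E'
from h import *
st();p,R=cur();p,R=rows(p,R,[.36,-.12,.36],.63,5,.55)
E
```

```text
t 21.1 pos [ 0.5358 -0.1953  0.2923] yaw 0.6333 ydir [ 0.003 -0.002 -1.   ] F [ 0.54 -1.07 -0.54] T [ 0.01 -0.05  0.02] op 0.553 q6 -1.19
-0.39 -0.27 0.66 0 0.01 0 0.55; -0.39 -0.27 0.66 0.01 0 0 0.55; -0.39 -0.27 0.66 0 0.01 0 0.55; -0.39 -0.28 0.66 0.01 0 0.01 0.55; -0.39 -0.27 0.65 0 0.01 0 0.55
end [ 0.3599 -0.1201  0.3599] yaw 0.63 left [0.0001 0.0001 0.0001]
```

>>> apply_moves(
  plan="-0.4 -0.3 0.65 0 0 0 0.55; -0.4 -0.3 0.65 0 0 0 0.55; -0.4 -0.3 0.65 0 0 0 0.55; -0.4 -0.2 0.65 0 0 0 0.55; -0.2 0 0.3 0 0 0 0.55",
)

```text
time_s: 21.6
eef_pos: [0.3756, -0.1307, 0.3463]
eef_rot: [-0.671, 0.673, 0.221, -0.219]
wrist_force: [0.3, 0.0, 0.4]
opening: 0.547
```

```bash
python3 - <<'E'
from h import *
for n in C:cv2.imwrite(f"pics/{n}14.png",ctrl.camera(n)[:,:,::-1])
st()
E
python3 zz.py pics/scene14.png 205 225 70 75 7 pics/a.png;python3 zz.py pics/top14.png 370 225 70 75 7 pics/b.png; python3 -c "
import cv2,numpy as np
cv2.imwrite('pics/c15.png',cv2.resize(np.hstack([cv2.imread('pics/a.png'),cv2.imread('pics/b.png')]),None,fx=.8,fy=.8))"
```

```text
t 21.7 pos [ 0.3759 -0.1309  0.3453] yaw 0.633 ydir [ 0.003 -0.002 -1.   ] F [ 0.49 -0.37 -0.35] T [ 0.01 -0.05 -0.02] op 0.548 q6 -1.27
```

View pics/c15.png

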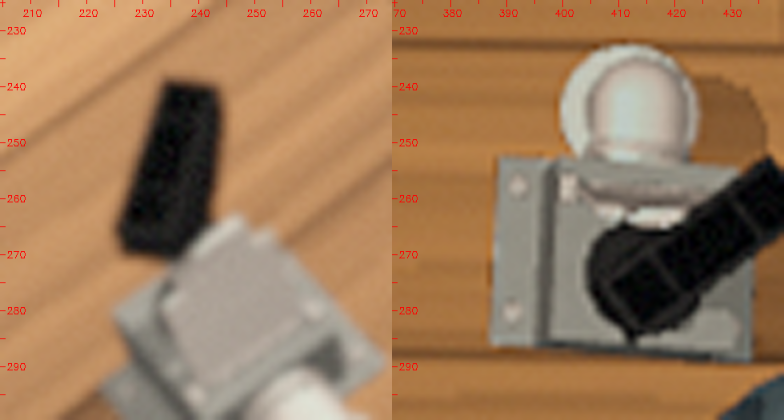

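View pics/scene14.png

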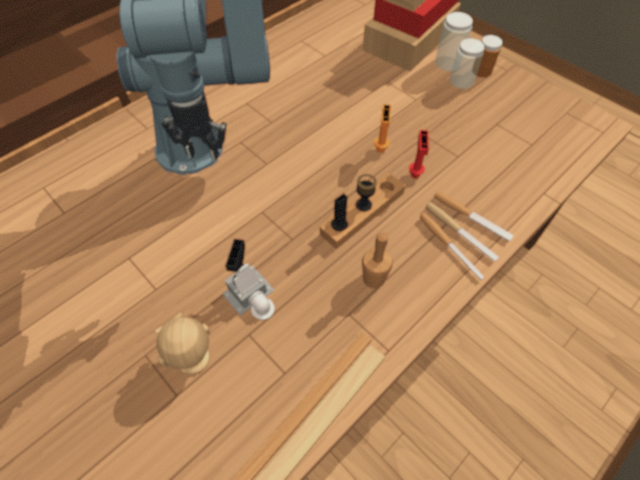

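```bash
python3 - <<'E'
from h import *
a=np.linspace(0,6.28,60);out=[]
for n,(x,y) in(("scene",(205,225)),("top",(370,225))):
    k=8;im=cv2.resize(cv2.imread(f"pics/{n}14.png"),None,fx=k,fy=k,interpolation=cv2.INTER_CUBIC)
    for N,c in(([.535,-.1952,.633],(0,255,255)),):
        for X in(np.array([(13,40,177),(13,-40,177),(-13,-40,177),(-13,40,177)]),np.c_[25*np.cos(a),25*np.sin(a),56+0*a]):
            cv2.polylines(im,[((proj(n,pose(N,X*1e-3))+.5)*k).astype(int)],True,c,1)
    out.append(im[y*k:(y+75)*k,x*k:(x+70)*k])
cv2.imwrite("pics/c16.png",cv2.resize(np.hstack(out),None,fx=.7,fy=.7,interpolation=cv2.INTER_AREA))
E
```

```text
(no output)
```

View pics/c16.png

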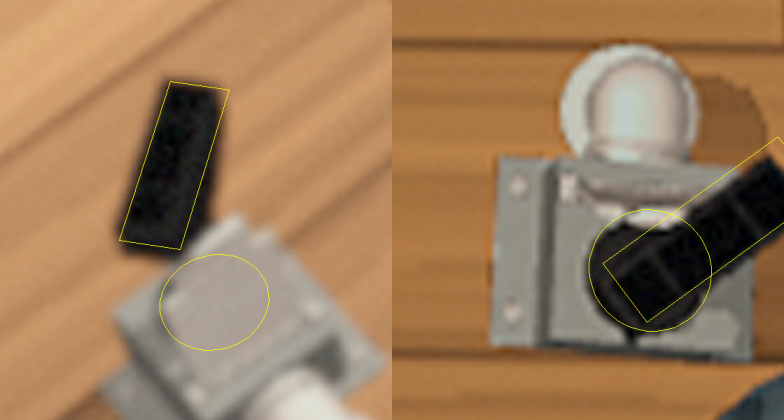

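```bash
python3 - <<'E'
from h import *
print(ctrl.hand_in());st()
E
```

```text
the job is handed in; nothing more can be done
None
the job is handed in; nothing more can be done
```

The wide flat nozzle is locked in the dust port and released, and I handed the job in at about 21.7 s. The hand-in gives no verdict, so what follows is from my own checks.

**What I did:**
- **Lid:** I gripped the black fishtail nozzle by its head and lifted the lip with the collar. I kept the lid pushed back while lowering the spigot into the mouth.
- **Slots:** The lugs landed on the ring at about 9 N. I turned the nozzle until they dropped through at a tool angle of about +0.1 rad.
- **Lock:** The collar came down on the box 17 mm lower, at about 6 N. I then turned a further 0.52 rad (about 30°), opened the gripper and backed off.

**Last checks:**
- **Fit:** The last pictures show the nozzle standing in the port, with the lid leaning on it at an estimated 1.3 rad. Its tilt is about 0.02 rad by eye.
- **Forces:** The wrist readings between moves peaked at about 9 N upward and 6 N sideways. I had no direct reading of the force on the lid or the port.
- **Bystanders:** The two other nozzles, the carved head and the mallet look unmoved by eye. I did not re-measure them.

**Disagreement:** The two cameras put the port 2–3 mm apart, so I used a value in between. The spigot entered with no resistance. In the last overlay the top camera was still about 1 px (roughly 2 mm) off my model.

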